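Free the direct box from behind the charging bodypacks

TASK

The orange direct box is shut in behind the three wireless bodypacks on the charging dock: first stand all three packs in the green side tray, then lay the box centred and square on the black mat with the white border. Only after that stand each pack back on the charging plate of its own colour, centred on the plate proper (its small front tab left bare) and turned square with the plate. Never let a pack topple.

Things in the scene. Friction and masses are not known exactly. Their poses are not given: they have to be found in the camera images.
- pack_red: Wireless bodypack, loose (about 0.1 to 0.2 kg): an upright black block, 30 mm thick (its x) x 62 mm wide (its y) x 90 mm tall, with a red cap covering its top 22 mm. Origin at the centre of its underside, z up. Starts standing on the red plate, x and y along the plate's. Front and back look alike.
- pack_yellow: Wireless bodypack, loose (about 0.1 to 0.2 kg): an upright black block, 30 mm thick (its x) x 62 mm wide (its y) x 90 mm tall, with a yellow cap covering its top 22 mm. Origin at the centre of its underside, z up. Starts standing on the yellow plate, x and y along the plate's. Front and back look alike.
- pack_blue: Wireless bodypack, loose (about 0.1 to 0.2 kg): an upright black block, 30 mm thick (its x) x 62 mm wide (its y) x 90 mm tall, with a blue cap covering its top 22 mm. Origin at the centre of its underside, z up. Starts standing on the blue plate, x and y along the plate's. Front and back look alike.
- plate_red: Red charging plate, fixed, 44 mm (x) x 76 mm (y) x 3 mm, plus a red tab (24 x 40 mm) at its -x edge, on the grey dock (slab 152 x 260 x 8 mm). Origin: centre of the underside of the 44 x 76 part, 8 mm above the table; plate top 11 mm above the table. The plates lie in a row along y, 82 mm apart, in any colour order; +x points to the dock's rear, where the direct box starts.
- plate_yellow: Yellow charging plate, fixed, 44 mm (x) x 76 mm (y) x 3 mm, plus a yellow tab (24 x 40 mm) at its -x edge, on the grey dock (slab 152 x 260 x 8 mm). Origin: centre of the underside of the 44 x 76 part, 8 mm above the table; plate top 11 mm above the table. The plates lie in a row along y, 82 mm apart, in any colour order; +x points to the dock's rear, where the direct box starts.
- plate_blue: Blue charging plate, fixed, 44 mm (x) x 76 mm (y) x 3 mm, plus a blue tab (24 x 40 mm) at its -x edge, on the grey dock (slab 152 x 260 x 8 mm). Origin: centre of the underside of the 44 x 76 part, 8 mm above the table; plate top 11 mm above the table. The plates lie in a row along y, 82 mm apart, in any colour order; +x points to the dock's rear, where the direct box starts.
- direct_box: Direct box, loose (about 0.25 to 0.45 kg): an orange block with aluminium ends, 40 mm (x) x 140 mm (y, long) x 45 mm tall. Origin at the centre of its underside, z up. It starts lying on the rear of the grey dock (its underside 8 mm above the table), long side along the row of packs, about 17 mm behind them: too close for a finger while they stand there.
- tray: Green side tray, fixed: 130 mm (x) x 290 mm (y) outside, 12 mm high, walls and floor 5 mm thick, open on top. Origin at the centre of its underside; the inner floor is 5 mm above the table.
- mat: Black rubber mat with a thin white border line, fixed: 66 mm (x) x 170 mm (y, long) x 2 mm thick. Origin at the centre of its underside, on the table.
Things that resemble listed ones, but are neither listed nor needed, are in the scene too. Leave any turquoise look-alike of the pack_red alone.

How it is judged:
By the outcome, as a careful person would: the job done as asked, in the order asked, and still so for the second after the job is handed in, with the robot touching nothing.
It also fails if it takes over 144 s, if anything falls off the work surface, if the arm or the gripper's body presses on something with over 40 N, if the wrist force passes 120 N, or if a joint passes its speed limit or range.

ROBOT

A 6-joint arm with a two-finger parallel gripper is mounted at the origin on the work surface. World frame = base frame: x ahead of the robot, y to its left, z up, the work surface at z = 0. Lengths are in m, angles in degrees, forces in N, time in s.
With the tool pointing down it reaches from about 0.4 to 0.825 m from the base axis. Payload 7 kg.
Tool frame: the origin (TCP) lies midway between the tips of the shut fingers; the grasp point (between the pads) lies 19 mm behind it; z points along the fingers, x is the direction in which the jaws open and shut, and the axes are right-handed (so a half turn about z gives the same grasp; the last joint's range is limited). The gripper opens to 88 mm and grips with 3 to 60 N. Pads are 19 mm wide; open, the fingers measure 130 mm over their backs; the gripper's body (78 mm by 193 mm) begins 47 mm behind the grasp point.
Start: joints at [85.147, 20.546, 0.682, 0, -70.136, -16.507], TCP at [0.246, 0.629, 0.227] pointing down, gripper open.
Joint ranges: [-176.03, 176.03], [-82.01, 121.73], [-58.28, 71.71], [-173.87, 95.51], [-174.79, -0.11], [-173.66, 173.66]. Speed limits (degrees/s): [136.94, 136.94, 172.46, 180, 180, 180].

INTERFACE

Orientations are given as [roll, pitch, yaw] about the fixed x, y, z axes, in that order (R = Rz(yaw) Ry(pitch) Rx(roll)).
In Python, from plant import ctrl, vision, nets gives the robot as it stands.
- The arm moves only by the shell command python3 -m jog 'ROWS'. ROWS is text: rows parted by semicolons, each of 7 numbers parted by spaces: the turn, a rotation vector about the tool's x, y, z in units of 0.1 rad (1.0 is 0.1 rad), then the shift along the tool's x, y, z in units of 4 cm (1.0 is 4 cm), then the opening, from -1 (shut) to 1 (fully open). In form: rx ry rz x y z jaw; .... A call has 1 to 8 rows; each row shifts and turns the commanded pose from where the row before left it, along the tool's axes as they then stand; what a row does not reach is not made up. A row lasts 1/8 s, in which the tool goes at most 62.5 mm and 10.7 degrees, less where a joint would pass 70% of its speed; a pose out of reach is approached as far as the arm can. A call with a number of a shift or a turn outside -1 to 1 is refused whole. A call with a gripper value outside its range is refused whole. The fingers move at their own pace and stop on an object; the grip force is fixed at half the most. Time passes only in rows, so rows that do not move let the fingers close. It gives the time, the measured TCP pose, the force and the opening at its end, in the units of the state.
- ctrl.get_obs(): the state, without advancing time (a new reading comes with each control period).
- vision.snapshot(name): name is "side" or "top"; returns (picture, depth): 480x640x3 uint8, red, green, blue; 480x640 float32, m along the optical axis (not along the pixel's ray), 0 where there is no reading.
- vision.camera_info(name): a dict with "camera_matrix" (3x3 intrinsics, pixels), "D" ([k1, k2, p1, p2, k3] as OpenCV has them; the pictures are not rectified), "camera_from_world" (4x4, takes a point from world to camera coordinates). Camera axes: x right, y down, z forward; pixel columns grow to the right and rows downward; lengths in m; the calibration is good to about 2 mm. A picture is of the moment at which its call begins. camera_info takes no time and is no camera call.
- ctrl.close_job(): hands the job in, once; it reports no verdict.
Trained networks look in the newest picture that a camera, given by its name, has taken for a name from the list of things; names that differ only in an ending like _2 or _b are one class to them, and where a whole thing is asked for, a point or a joint stands for the part that bears it (a point fixed in the world has none). Each returns a list of dicts, best first, with "score" (0 to 1); they miss things now and then, are a little off and sometimes report something else, mostly with a low value. They report only what shows in the picture. A call takes as long as a camera call. They do not tell look-alikes from the thing itself.
- nets.boxes_of(target, camera): "location" ([x, y, z] in m, in world coordinates, good to about 4 mm: the middle of the surface that is visible of it).
The state is a dict: "clock": time; "joint_pos": joint angles; "qvel": joint speeds; "tau": joint torques, N m; "tool_pos": TCP position; "orientation": TCP orientation; "force": force on the tool from outside, world axes, zero at the start; "moment": the same for the moment, N m; "opening": finger opening in m.
Only numpy, scipy, OpenCV 4.12 (cv2) and the standard library are available. Lean on these libraries where they do the work, as an engineer would, in place of code of your own. Each camera call takes 0.05 s, during which the arm holds its last target.

## Working session

There is one attempt and no reset: what is moved stays moved. The work goes in short steps, Python scripts to look and compute and a shell command to move; the robot and the scene stay as the last step left them, time stands still between calls to the robot, and variables do not carry over. Pictures are saved under pics/ and viewed, and the job is handed in when it is done.

```bash
ls; mkdir -p pics; python3 - <<'E'
from plant import ctrl,vision,nets
import cv2
o=ctrl.get_obs();print(o)
for n in("side","top"):
    p,d=vision.snapshot(n);cv2.imwrite(f"pics/{n}0.png",p[:,:,::-1]);i=vision.camera_info(n);print(n,i)
for t in["pack_red","pack_yellow","pack_blue","plate_red","plate_yellow","plate_blue","direct_box","tray","mat"]:
    for r in nets.boxes_of(t,"top")[:3]:print(t,r)
E
```

```text
pics
{'clock': 0.0, 'joint_pos': array([ 8.51478071e+01,  2.05916239e+01,  6.33997328e-01, -1.67045318e-02,
       -7.01360287e+01, -1.65090706e+01]), 'qvel': array([ 0.10902793,  0.02655114,  0.05325899, -0.04237351, -0.0758866 ,
        0.0423376 ]), 'tau': array([-1.60184412e-03, -5.82725644e+01,  2.93060732e+01,  6.99739739e+00,
        6.95276249e-03, -1.65095321e-04]), 'tool_pos': array([0.24571142, 0.62817483, 0.225633  ]), 'orientation': array([-1.79988440e+02, -9.42569237e-02, -1.11366962e+02]), 'force': array([ 1.03446414, -0.77083971,  0.74705836]), 'moment': array([0.03940473, 0.00633912, 0.01215103]), 'opening': 0.08750898245918316}
side {'camera_matrix': array([[508.99926966,   0.        , 322.10273773],
       [  0.        , 508.99926966, 239.05619586],
       [  0.        ,   0.        ,   1.        ]]), 'D': array([0.04738493, 0.        , 0.        , 0.        , 0.        ]), 'camera_from_world': array([[ 0.94365127, -0.33068038,  0.01314445, -0.49055627],
       [-0.14752583, -0.45587895, -0.87773032,  0.12121117],
       [ 0.29624047,  0.82633218, -0.47897464,  0.7
[... 598 characters left out ...]
d {'location': [0.3284, -0.2084, 0.0884], 'score': 0.93}
pack_red {'location': [0.4636, -0.2928, 0.0994], 'score': 0.6}
pack_yellow {'location': [0.4573, -0.2152, 0.102], 'score': 0.96}
pack_yellow {'location': [0.4409, -0.3022, 0.0146], 'score': 0.26}
plate_red {'location': [0.4442, -0.3029, 0.0187], 'score': 0.8}
plate_yellow {'location': [0.4404, -0.2179, 0.0121], 'score': 0.98}
plate_yellow {'location': [0.4354, -0.1343, 0.0106], 'score': 0.61}
plate_blue {'location': [0.4361, -0.1354, 0.0132], 'score': 0.83}
direct_box {'location': [0.5043, -0.2032, 0.0526], 'score': 0.87}
tray {'location': [0.5039, 0.1863, 0.01], 'score': 0.85}
mat {'location': [0.6611, -0.0439, 0.0017], 'score': 0.75}
```

View pics/top0.png

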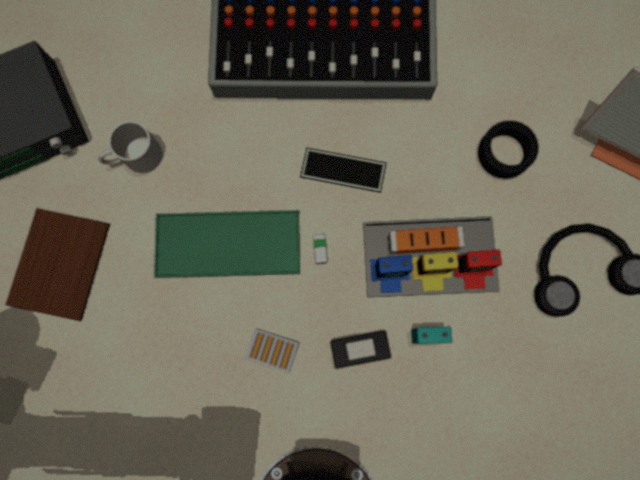

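View pics/side0.png

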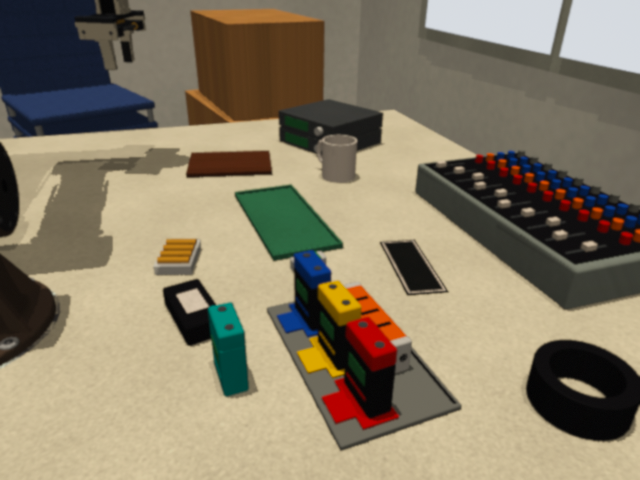

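```bash
cat > h.py <<'E'
import numpy as np,cv2
from plant import ctrl,vision,nets
def W(n,uv,z=None,depth=None):
    i=vision.camera_info(n);K=i["camera_matrix"];T=i["camera_from_world"]
    p=cv2.undistortPoints(np.float64(uv).reshape(-1,1,2),K,i["D"])[:,0]
    r=np.c_[p,np.ones(len(p))]
    R=T[:3,:3];c=-R.T@T[:3,3]
    d=r@R
    if depth is not None: return c+d*depth[:,None]
    return c+d*((z-c[2])/d[:,2])[:,None]
def P(n,x):
    i=vision.camera_info(n);T=i["camera_from_world"]
    return cv2.projectPoints(np.float64(x).reshape(-1,1,3),cv2.Rodrigues(T[:3,:3])[0],T[:3,3],i["camera_matrix"],i["D"])[0][:,0]
def hsv(p): return cv2.cvtColor(cv2.medianBlur(p,3),cv2.COLOR_RGB2HSV).astype(int)
HR={"red":[(0,6),(174,180)],"yellow":[(20,32)],"blue":[(105,125)],"orange":[(8,17)],"green":[(60,85)],"turq":[(86,98)]}
def mask(H,c,s=110,v=40):
    m=0
    for a,b in HR[c]: m=m|((H[...,0]>=a)&(H[...,0]<=b)&(H[...,1]>s)&(H[...,2]>v))
    return m
def pts(n,p,d,m):
    v,u=np.nonzero(m&(d>0))
    return W(n,np.c_[u,v],depth=d[v,u]),np.c_[u,v]
def rect(xy):
    (c,s,a)=cv2.minAreaRect(np.float32(xy*1000));
    return np.round(c,1),np.round(s,1),round(a,1)
E
python3 - <<'E'
from h import *
p,d=vision.snapshot("top");H=hsv(p)
cv2.imwrite("pics/crop.png",cv2.resize(p[140:320,290:520],None,fx=3.4,fy=3.3,interpolation=cv2.INTER_CUBIC)[:,:,::-1])
for c,zs in dict(red=.101,yellow=.101,blue=.101,orange=.053,green=.01,turq=.09).items():
    x,uv=pts("top",p,d,mask(H,c)&(np.arange(640)<530)&(np.arange(480)>130)[:,None])
    ok=abs(x[:,2]-zs)<.008
    xx=W("top",uv[ok],z=zs)[:,:2]
    print(c,ok.sum(),"z",np.median(x[ok,2]),rect(xx),"mean",xx.mean(0).round(4))
    if c in("red","yellow","blue"):
        lo=(abs(x[:,2]-.011)<.008); xl=W("top",uv[lo],z=.011)[:,:2]; print("  plate",lo.sum(),np.percentile(xl,[1,99],axis=0).round(4).tolist(),rect(xl))
E
```

```text
red 535 z 0.1009866405033113 (array([ 465.1, -300.7]), array([30.1, 62.3]), 5.2) mean [ 0.465  -0.3007]
  plate 512 [[0.4172, -0.3397], [0.4934, 0.5308]] (array([424.5, 121.7]), array([919.3, 196.8]), 85.3)
yellow 533 z 0.10109793506449072 (array([ 458.7, -212.3]), array([30.7, 82.1]), 5.6) mean [ 0.4596 -0.2219]
  plate 524 [[0.414, -0.2595], [0.4899, -0.1849]] (array([404.8, -94.6]), array([ 77.7, 382.9]), 19.6)
blue 490 z 0.10117229847316211 (array([ 452.4, -138.8]), array([29.8, 60.6]), 5.5) mean [ 0.4521 -0.1391]
  plate 417 [[0.4109, -0.1731], [0.4721, -0.1022]] (array([ 435.9, -129.9]), array([80.8, 50.9]), 65.2)
orange 1277 z 0.05312365403865371 (array([ 504.6, -210.1]), array([ 54.6, 125. ]), 0.6) mean [ 0.509  -0.2068]
green 747 z 0.0056129085870988416 (array([503.3, 188.1]), array([121.7, 279.7]), 2.5) mean [0.5051 0.1891]
turq 384 z 0.09012746608059707 (array([ 325.8, -208.8]), array([24.8, 59.4]), 0.9) mean [ 0.3264 -0.2076]
```

View pics/crop.png

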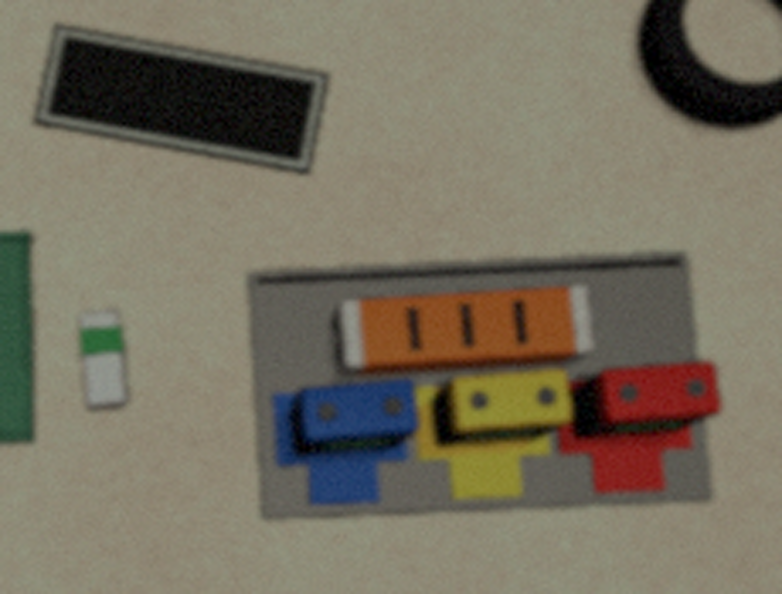

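```bash
cat >> h.py <<'E'
from scipy.spatial.transform import Rotation as Ro
def go(x,y,z,yaw):
    "remaining turn (units) and shift after the turn (units, tool axes of the goal)"
    o=ctrl.get_obs();R0=Ro.from_euler("xyz",o["orientation"],degrees=True)
    G=Ro.from_euler("xyz",[180,0,yaw],degrees=True)
    rv=(R0.inv()*G).as_rotvec()/.1
    s=G.inv().apply(np.array([x,y,z])-o["tool_pos"])/.04
    print("t",round(float(o["clock"]),2),"pos",o["tool_pos"].round(4),"rpy",o["orientation"].round(2),"open",round(o["opening"],4),"F",o["force"].round(1))
    print(" turn",rv.round(3)," shift",s.round(3))
E
python3 -m jog '0 0 1 0 0 0 1;0 0 1 0 0 0 1;0 0 1 0 0 0 1;0 0 1 0 0 0 1;0 0 1 0 0 0 1;0 0 1 0 0 0 1;0 0 1 0 0 0 1;0 0 1 0 0 0 1'
python3 -m jog '0 0 1 0 0 0 1;0 0 1 0 0 0 1;0 0 1 0 0 0 1;0 0 0.1 0 0 0 1'
python3 -c "
from h import *
go(.4523,-.139,.18,-174.8)
p,d=vision.snapshot('top');H=hsv(p)
# cleaner per-cap fits
for c,u0,u1 in(('blue',360,415),('yellow',415,460),('red',458,505)):
    x,uv=pts('top',p,d,mask(H,c)&(np.arange(640)<u1)&(np.arange(640)>u0)&(np.arange(480)>240)[:,None])
    ok=abs(x[:,2]-.101)<.006; xx=W('top',uv[ok],z=.101)[:,:2]; print(c,rect(xx),np.median(xx,0).round(4))
    C=(np.cov((xx-xx.mean(0)).T));w,v=np.linalg.eigh(C);a=v[:,1];print('  yaw',np.degrees(np.arctan2(-a[0],a[1])),xx.mean(0))
"
```

```text
clock: 1.6
tool_pos: [0.2459, 0.6286, 0.2266]
orientation: [180.0, 0.0, -157.4]
force: [-0.5, -0.2, -0.4]
opening: 0.0876
clock: 2.1
tool_pos: [0.2458, 0.6286, 0.2266]
orientation: [180.0, -0.0, -174.9]
force: [0.6, 0.1, -0.6]
opening: 0.0874
t 2.1 pos [0.2458 0.6286 0.2266] rpy [ 180.     -0.   -174.95] open 0.0874 F [ 0.6  0.1 -0.6]
 turn [ 0.    -0.    -0.026]  shift [ -3.401 -19.579   1.164]
blue (array([ 452.2, -138.8]), array([29.5, 60.2]), 6.2) [ 0.4524 -0.1389]
  yaw 6.5064728714665785 [ 0.45238151 -0.13871395]
yellow (array([ 459.8, -222.1]), array([30.2, 61.8]), 5.2) [ 0.4594 -0.2221]
  yaw 5.033168524423601 [ 0.45989074 -0.22222549]
red (array([ 465.3, -300.7]), array([29.7, 62.1]), 5.6) [ 0.4653 -0.3013]
  yaw 5.146916477519218 [ 0.46515286 -0.30083092]
```

```bash
python3 -m jog '0 0 0 -0.17 -1 0 1;0 0 0 -0.17 -1 0 1;0 0 0 -0.17 -1 0 1;0 0 0 -0.17 -1 0 1;0 0 0 -0.17 -1 0 1;0 0 0 -0.17 -1 0 1;0 0 0 -0.17 -1 0 1;0 0 0 -0.17 -1 0 1'
python3 -m jog '0 0 0 -0.17 -1 0 1;0 0 0 -0.17 -1 0 1;0 0 0 -0.17 -1 0 1;0 0 0 -0.17 -1 0 1;0 0 0 -0.17 -1 0 1;0 0 0 -0.17 -1 0 1;0 0 0 -0.17 -1 0 1;0 0 0 -0.17 -1 0 1'
python3 -m jog '0 0 0 -0.17 -1 0.5 1;0 0 0 -0.17 -1 0.6 1;0 0 0 -0.17 -1 0 1;0 0 0 0 -0.5 0 1;0 0 0 0 0 0 1'
python3 -c "
from h import *
go(.4523,-.139,.064,-174.8)"
```

```text
clock: 3.15
tool_pos: [0.3284, 0.3134, 0.2268]
orientation: [180.0, 0.0, -174.8]
force: [1.3, 0.2, -0.9]
opening: 0.0874
clock: 4.15
tool_pos: [0.4107, -0.0006, 0.227]
orientation: [180.0, 0.1, -174.8]
force: [1.4, 0.9, -0.1]
opening: 0.0876
clock: 4.78
tool_pos: [0.443, -0.1381, 0.1824]
orientation: [-180.0, -0.0, -175.0]
force: [-0.3, 0.7, -1.2]
opening: 0.0874
t 4.78 pos [ 0.443  -0.1381  0.1824] rpy [-1.80e+02 -3.00e-02 -1.75e+02] open 0.0874 F [-0.3  0.7 -1.2]
 turn [-0.001 -0.005 -0.034]  shift [-0.229 -0.043  2.96 ]
```

```bash
python3 -m jog '0 0 0 -0.23 -0.04 0 1;0 0 0 0 0 0.8 1;0 0 0 0 0 0.8 1;0 0 0 0 0 0.8 1;0 0 0 0 0 0.56 1;0 0 0 0 0 0 1'
python3 -c "
from h import *
go(.4523,-.139,.064,-174.8)
p,d=vision.snapshot('side');cv2.imwrite('pics/s1.png',p[150:450,200:500,::-1])"
```

```text
clock: 5.52
tool_pos: [0.4519, -0.1371, 0.0631]
orientation: [-180.0, -0.2, -174.8]
force: [0.1, -0.2, 0.6]
opening: 0.0875
t 5.53 pos [ 0.4519 -0.1371  0.0631] rpy [-1.8000e+02 -1.7000e-01 -1.7485e+02] open 0.0875 F [ 0.1 -0.2  0.6]
 turn [-0.    -0.03  -0.009]  shift [-0.006 -0.049 -0.023]
```

View pics/s1.png

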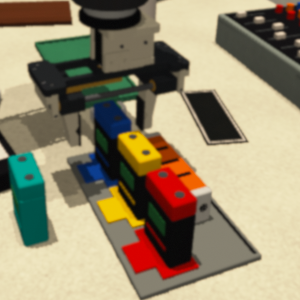

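The fingers straddle the blue pack (crop ~(112,125)), clear of the box and the yellow pack.

```bash
python3 -m jog '0 0 0 0 0 0 -1;0 0 0 0 0 0 -1;0 0 0 0 0 0 -1;0 0 0 0 0 0 -1;0 0 0 0 0 0 -1;0 0 0 0 0 0 -1'
python3 -c "
from h import *
go(.491,.276,.176,-177.5)"
```

```text
clock: 6.32
tool_pos: [0.4524, -0.1378, 0.0642]
orientation: [180.0, 0.0, -175.0]
force: [0.4, -0.7, -0.0]
opening: 0.0334
t 6.33 pos [ 0.4524 -0.1378  0.0642] rpy [ 180.      0.   -174.97] open 0.0334 F [ 0.4 -0.7 -0. ]
 turn [0.    0.001 0.442]  shift [-1.414 10.294 -2.796]
```

```bash
python3 -m jog '0 0 0 0 0 0 -1;0 0 0 0 0 0 -1;0 0 0 0 0 -0.5 -1;0 0 0 0 0 -0.7 -1;0 0 0 0 0 -0.7 -1;0 0 0 0 0 -0.6 -1'
python3 -c "
from h import *
go(.4995,.276,.058,-174.8)"
```

```text
clock: 7.08
tool_pos: [0.4521, -0.1378, 0.1649]
orientation: [180.0, -0.0, -175.0]
force: [-0.4, 0.2, -1.8]
opening: 0.03
t 7.08 pos [ 0.4521 -0.1378  0.1649] rpy [ 1.7999e+02 -1.0000e-02 -1.7497e+02] open 0.03 F [-0.4  0.2 -1.8]
 turn [ 0.002 -0.003 -0.029]  shift [-2.118 10.194  2.673]
```

```bash
python3 -m jog '0 0 0 -0.1 0.5 0 -1;0 0 0 -0.2 0.9 0 -1;0 0 0 -0.2 1 0 -1;0 0 0 -0.2 1 0 -1;0 0 0 -0.2 1 0 -1;0 0 0 -0.2 1 0 -1;0 0 0 -0.2 1 0 -1;0 0 0 -0.2 1 0 -1'
python3 -m jog '0 0 0 -0.2 1 0 -1;0 0 0 -0.2 0.9 0 -1;0 0 0 -0.2 0.6 0.3 -1;0 0 0 0 0.3 0.5 -1;0 0 0 0 0 0.6 -1;0 0 0 0 0 0.6 -1;0 0 0 0 0 0.3 -1;0 0 0 0 0 0 -1'
python3 -c "
from h import *
go(.4995,.276,.058,-174.8)"
```

```text
clock: 8.07
tool_pos: [0.4857, 0.1635, 0.1638]
orientation: [-180.0, -0.0, -175.0]
force: [1.0, 0.1, -1.2]
opening: 0.0296
clock: 9.07
tool_pos: [0.4998, 0.2753, 0.071]
orientation: [-179.9, -0.1, -175.0]
force: [0.3, 0.0, -0.8]
opening: 0.0295
t 9.07 pos [0.4998 0.2753 0.071 ] rpy [-1.7991e+02 -1.0000e-01 -1.7498e+02] open 0.0295 F [ 0.3  0.  -0.8]
 turn [-0.016 -0.018 -0.032]  shift [0.006 0.019 0.326]
```

```bash
python3 -m jog '0 0 0 0 0 0.2 -1;0 0 0 0 0 0.1 -1;0 0 0 0 0 0 -1'
python3 -c "
from h import *
go(.4995,.276,.058,-174.8)"
```

```text
clock: 9.45
tool_pos: [0.5002, 0.2759, 0.0602]
orientation: [-180.0, -0.0, -175.0]
force: [-0.1, -0.2, -0.8]
opening: 0.0298
t 9.45 pos [0.5002 0.2759 0.0602] rpy [-180.     -0.   -174.96] open 0.0298 F [-0.1 -0.2 -0.8]
 turn [-0.    -0.001 -0.028]  shift [0.017 0.003 0.054]
```

```bash
python3 -m jog '0 0 0 0 0 0.05 -1;0 0 0 0 0 0 -1'
```

```text
clock: 9.7
tool_pos: [0.5003, 0.2761, 0.0583]
orientation: [180.0, 0.0, -175.0]
force: [0.1, -0.4, -1.4]
opening: 0.0299
```

```bash
python3 -m jog '0 0 0 0 0 0.02 -1;0 0 0 0 0 0 -1'; python3 -m jog '0 0 0 0 0 0 0.2;0 0 0 0 0 0 0.4;0 0 0 0 0 0 1;0 0 0 0 0 0 1;0 0 0 0 0 0 1;0 0 0 0 0 -0.6 1;0 0 0 0 0 -1 1;0 0 0 0 0 -1 1'
python3 -c "
from h import *
go(.4598,-.222,.064,-174.8)"
```

```text
clock: 9.95
tool_pos: [0.5004, 0.2762, 0.0582]
orientation: [180.0, 0.0, -174.9]
force: [-3.2, 0.4, 5.8]
opening: 0.03
clock: 10.95
tool_pos: [0.5001, 0.2758, 0.1623]
orientation: [-180.0, -0.0, -175.0]
force: [0.6, 0.4, -0.2]
opening: 0.0877
t 10.95 pos [0.5001 0.2758 0.1623] rpy [-1.7997e+02 -2.0000e-02 -1.7495e+02] open 0.0877 F [ 0.6  0.4 -0.2]
 turn [-0.005 -0.004 -0.027]  shift [  2.131 -12.303   2.458]
```

```bash
python3 -m jog '0 0 0 0.17 -1 0 1;0 0 0 0.17 -1 0 1;0 0 0 0.17 -1 0 1;0 0 0 0.17 -1 0 1;0 0 0 0.17 -1 0 1;0 0 0 0.17 -1 0 1;0 0 0 0.17 -1 0 1;0 0 0 0.17 -1 0 1'
python3 -m jog '0 0 0 0.17 -1 0 1;0 0 0 0.17 -1 0 1;0 0 0 0.17 -1 0 1;0 0 0 0.17 -1 0 1;0 0 0 0.08 -0.3 0 1;0 0 0 0 0 0 1'
python3 -c "
from h import *
go(.4598,-.222,.064,-174.8)
p,d=vision.snapshot('side');cv2.imwrite('pics/s2.png',p[:,:,::-1])"
```

```text
clock: 11.95
tool_pos: [0.4739, -0.0488, 0.1615]
orientation: [180.0, 0.0, -174.9]
force: [0.8, -0.1, -0.1]
opening: 0.0879
clock: 12.7
tool_pos: [0.4586, -0.222, 0.1612]
orientation: [180.0, -0.0, -175.1]
force: [-0.1, 0.2, -0.5]
opening: 0.0878
t 12.7 pos [ 0.4586 -0.222   0.1612] rpy [ 1.7999e+02 -2.0000e-02 -1.7506e+02] open 0.0878 F [-0.1  0.2 -0.5]
 turn [ 0.002 -0.003 -0.046]  shift [-2.90e-02 -2.00e-03  2.43e+00]
```

View pics/s2.png

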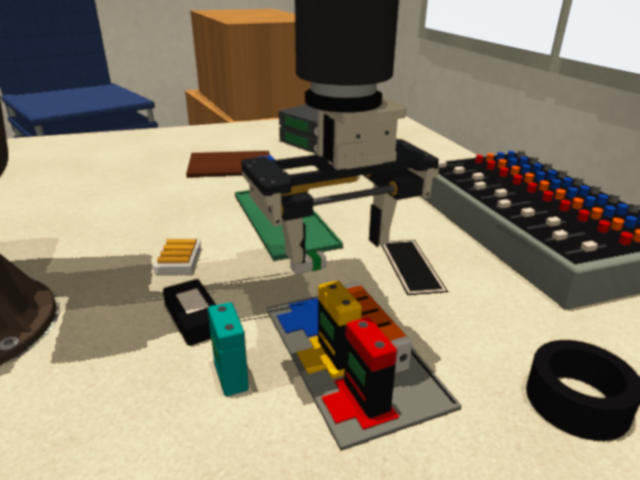

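Gripper is above yellow (cap at (340,300)); the blue plate is empty. Descending and gripping.

```bash
python3 -m jog '0 0 0 -0.03 0 0.8 1;0 0 0 0 0 0.8 1;0 0 0 0 0 0.6 1;0 0 0 0 0 0.23 1;0 0 0 0 0 0 1;0 0 0 0 0 0 -1;0 0 0 0 0 0 -1;0 0 0 0 0 0 -1'
python3 -m jog '0 0 0 0 0 0 -1;0 0 0 0 0 0 -1;0 0 0 0 0 0 -1;0 0 0 0 0 0 -1;0 0 0 0 0 0 -1'
python3 -m jog '0 0 0 0 0 -0.5 -1;0 0 0 0 0 -0.7 -1;0 0 0 0 0 -0.7 -1;0 0 0 0 0 -0.6 -1'
python3 -c "
from h import *
go(.5033,.188,.058,-174.8)"
```

```text
clock: 13.75
tool_pos: [0.4605, -0.2215, 0.0647]
orientation: [-180.0, 0.1, -175.0]
force: [-1.0, 0.3, 0.5]
opening: 0.0627
clock: 14.38
tool_pos: [0.4602, -0.2214, 0.0641]
orientation: [180.0, -0.0, -175.0]
force: [0.2, -0.3, -0.1]
opening: 0.03
clock: 14.88
tool_pos: [0.46, -0.2214, 0.165]
orientation: [180.0, -0.0, -175.0]
force: [0.7, -0.7, -1.8]
opening: 0.03
t 14.88 pos [ 0.46   -0.2214  0.165 ] rpy [ 179.99   -0.   -174.96] open 0.03 F [ 0.7 -0.7 -1.8]
 turn [ 0.002 -0.    -0.029]  shift [-2.006 10.094  2.675]
```

```bash
python3 -m jog '0 0 0 -0.1 0.5 0 -1;0 0 0 -0.2 0.9 0 -1;0 0 0 -0.2 1 0 -1;0 0 0 -0.2 1 0 -1;0 0 0 -0.2 1 0 -1;0 0 0 -0.2 1 0 -1;0 0 0 -0.2 1 0 -1;0 0 0 -0.2 1 0 -1'
python3 -m jog '0 0 0 -0.2 1 0 -1;0 0 0 -0.2 0.9 0 -1;0 0 0 -0.1 0.6 0.3 -1;0 0 0 0 0.2 0.6 -1;0 0 0 0 0 0.7 -1;0 0 0 0 0 0.6 -1;0 0 0 0 0 0.3 -1;0 0 0 0 0 0 -1'
python3 -c "
from h import *
go(.5033,.188,.058,-174.8)"
```

```text
clock: 15.88
tool_pos: [0.4936, 0.08, 0.164]
orientation: [-180.0, -0.0, -175.0]
force: [0.7, 0.3, -1.3]
opening: 0.0296
clock: 16.88
tool_pos: [0.5038, 0.1873, 0.0632]
orientation: [-179.9, -0.1, -175.0]
force: [-0.5, -0.6, -1.5]
opening: 0.0296
t 16.88 pos [0.5038 0.1873 0.0632] rpy [-1.7992e+02 -1.1000e-01 -1.7498e+02] open 0.0296 F [-0.5 -0.6 -1.5]
 turn [-0.013 -0.019 -0.031]  shift [0.011 0.017 0.129]
```

```bash
python3 -m jog '0 0 0 0 0 0.07 -1;0 0 0 0 0 0.05 -1;0 0 0 0 0 0 -1;0 0 0 0 0 0 -1'
```

```text
clock: 17.38
tool_pos: [0.5045, 0.1881, 0.0597]
orientation: [180.0, 0.0, -175.0]
force: [0.6, 0.0, -1.4]
opening: 0.0299
```

```bash
python3 -m jog '0 0 0 0 0 0.03 -1;0 0 0 0 0 0.02 -1;0 0 0 0 0 0 -1;0 0 0 0 0 0 -1'
```

```text
clock: 17.88
tool_pos: [0.5045, 0.1882, 0.058]
orientation: [180.0, 0.0, -174.9]
force: [-2.5, 0.3, 6.8]
opening: 0.0297
```

Contact. Release, lift, on to red.

```bash
python3 -m jog '0 0 0 0 0 0 0.2;0 0 0 0 0 0 0.4;0 0 0 0 0 0 1;0 0 0 0 0 0 1;0 0 0 0 0 0 1;0 0 0 0 0 -0.6 1;0 0 0 0 0 -1 1;0 0 0 0 0 -1 1'
python3 -c "
from h import *
go(.4653,-.3008,.064,-174.8)"
```

```text
clock: 18.88
tool_pos: [0.5042, 0.1879, 0.1623]
orientation: [-180.0, -0.0, -175.0]
force: [1.1, 0.3, -0.4]
opening: 0.0878
t 18.88 pos [0.5042 0.1879 0.1623] rpy [-1.7998e+02 -3.0000e-02 -1.7496e+02] open 0.0878 F [ 1.1  0.3 -0.4]
 turn [-0.004 -0.005 -0.027]  shift [  2.075 -12.078   2.458]
```

```bash
python3 -m jog '0 0 0 0.17 -1 0 1;0 0 0 0.17 -1 0 1;0 0 0 0.17 -1 0 1;0 0 0 0.17 -1 0 1;0 0 0 0.17 -1 0 1;0 0 0 0.17 -1 0 1;0 0 0 0.17 -1 0 1;0 0 0 0.17 -1 0 1'
python3 -m jog '0 0 0 0.17 -1 0 1;0 0 0 0.17 -1 0 1;0 0 0 0.17 -1 0 1;0 0 0 0.17 -0.9 0 1;0 0 0 0.04 -0.18 0 1;0 0 0 0 0 0 1'
python3 -c "
from h import *
go(.4653,-.3008,.064,-174.8)"
```

```text
clock: 19.88
tool_pos: [0.4781, -0.1368, 0.1615]
orientation: [-180.0, 0.0, -174.9]
force: [1.0, 0.2, 0.1]
opening: 0.0877
clock: 20.62
tool_pos: [0.4636, -0.3008, 0.1611]
orientation: [180.0, -0.0, -175.0]
force: [-0.1, 1.1, -0.1]
opening: 0.0877
t 20.62 pos [ 0.4636 -0.3008  0.1611] rpy [ 1.7998e+02 -2.0000e-02 -1.7503e+02] open 0.0877 F [-0.1  1.1 -0.1]
 turn [ 0.003 -0.004 -0.04 ]  shift [-0.041 -0.004  2.428]
```

```bash
python3 -m jog '0 0 0 -0.04 0 0.8 1;0 0 0 0 0 0.8 1;0 0 0 0 0 0.6 1;0 0 0 0 0 0.23 1;0 0 0 0 0 0 1;0 0 0 0 0 0 -1;0 0 0 0 0 0 -1;0 0 0 0 0 0 -1'
python3 -m jog '0 0 0 0 0 0 -1;0 0 0 0 0 0 -1;0 0 0 0 0 0 -1;0 0 0 0 0 0 -1;0 0 0 0 0 0 -1'
python3 -m jog '0 0 0 0 0 -0.5 -1;0 0 0 0 0 -0.7 -1;0 0 0 0 0 -0.7 -1;0 0 0 0 0 -0.6 -1'
python3 -c "
from h import *
go(.507,.100,.058,-174.8)"
```

```text
clock: 21.62
tool_pos: [0.4659, -0.3006, 0.0648]
orientation: [-180.0, 0.1, -175.0]
force: [-0.2, 0.0, -0.5]
opening: 0.0633
clock: 22.25
tool_pos: [0.4655, -0.3005, 0.0641]
orientation: [180.0, -0.0, -175.0]
force: [-0.0, -1.3, -0.8]
opening: 0.0299
clock: 22.75
tool_pos: [0.4655, -0.3004, 0.1651]
orientation: [180.0, 0.0, -175.0]
force: [0.4, -0.7, -1.5]
opening: 0.0296
t 22.75 pos [ 0.4655 -0.3004  0.1651] rpy [ 1.8000e+02  1.0000e-02 -1.7496e+02] open 0.0296 F [ 0.4 -0.7 -1.5]
 turn [ 0.     0.001 -0.027]  shift [-1.941  9.875  2.677]
```

```bash
python3 -m jog '0 0 0 -0.1 0.5 0 -1;0 0 0 -0.2 0.9 0 -1;0 0 0 -0.2 1 0 -1;0 0 0 -0.2 1 0 -1;0 0 0 -0.2 1 0 -1;0 0 0 -0.2 1 0 -1;0 0 0 -0.2 1 0 -1;0 0 0 -0.2 1 0 -1'
python3 -m jog '0 0 0 -0.2 1 0 -1;0 0 0 -0.2 0.8 0 -1;0 0 0 0 0.5 0.3 -1;0 0 0 0 0.18 0.6 -1;0 0 0 0 0 0.7 -1;0 0 0 0 0 0.6 -1;0 0 0 0 0 0.3 -1;0 0 0 0 0 0.1 -1'
python3 -m jog '0 0 0 0 0 0.02 -1;0 0 0 0 0 0 -1;0 0 0 0 0 0 -1'
python3 -c "
from h import *
go(.507,.100,.058,-174.8)"
```

```text
clock: 23.75
tool_pos: [0.4991, 0.001, 0.1642]
orientation: [180.0, -0.0, -175.0]
force: [1.5, 0.7, -0.7]
opening: 0.0299
clock: 24.75
tool_pos: [0.5064, 0.0997, 0.0597]
orientation: [-180.0, -0.0, -175.0]
force: [0.5, -0.2, -0.8]
opening: 0.0302
clock: 25.12
tool_pos: [0.5069, 0.1001, 0.06]
orientation: [180.0, 0.1, -175.0]
force: [0.1, 0.3, -1.5]
opening: 0.0298
t 25.12 pos [0.5069 0.1001 0.06  ] rpy [ 1.7997e+02  6.0000e-02 -1.7495e+02] open 0.0298 F [ 0.1  0.3 -1.5]
 turn [ 0.005  0.011 -0.027]  shift [-0.003 -0.002  0.05 ]
```

```bash
python3 -m jog '0 0 0 0 0 0.04 -1;0 0 0 0 0 0.02 -1;0 0 0 0 0 0 -1'; python3 -m jog '0 0 0 0 0 0 0.2;0 0 0 0 0 0 0.4;0 0 0 0 0 0 1;0 0 0 0 0 0 1;0 0 0 0 0 0 1;0 0 0 0 0 -0.6 1;0 0 0 0 0 -1 1;0 0 0 0 0 -1 1'
python3 - <<'E'
from h import *
p,d=vision.snapshot("top");H=hsv(p);cv2.imwrite("pics/t3.png",p[:,:,::-1])
cv2.imwrite("pics/crop3.png",cv2.resize(p[140:320,290:520],None,fx=3.4,fy=3.3,interpolation=cv2.INTER_CUBIC)[:,:,::-1])
reg=(np.arange(640)>350)&(np.arange(640)<510)&(np.arange(480)[:,None]>200)&(np.arange(480)[:,None]<310)
for c in("red","yellow","blue"):
    m=mask(H,c)&reg
    v,u=np.nonzero(m);x=W("top",np.c_[u,v],z=.011)[:,:2];np.save(f"pl_{c}.npy",x);print(c,len(x),x.mean(0).round(4),"area",len(x),np.percentile(x,[0.5,99.5],axis=0).round(4).tolist())
x,uv=pts("top",p,d,reg)
# box: points near z=.053
ok=abs(x[:,2]-.053)<.006;xx=W("top",uv[ok],z=.053)[:,:2];print("box",ok.sum(),rect(xx),np.median(x[ok,2]))
C=np.cov(xx.T);w,v=np.linalg.eigh(C);a=v[:,1];print(" yaw",np.degrees(np.arctan(-a[0]/a[1])),xx.mean(0))
# dock slab
ok=(x[:,2]>.004)&(x[:,2]<.013);xx=W("top",uv[ok],z=.009)[:,:2];print("dock",ok.sum(),rect(xx))
E
```

```text
clock: 25.5
tool_pos: [0.5069, 0.1001, 0.058]
orientation: [180.0, 0.1, -174.9]
force: [-3.8, 0.5, 9.9]
opening: 0.0296
clock: 26.5
tool_pos: [0.5063, 0.0997, 0.1619]
orientation: [-180.0, -0.0, -175.0]
force: [0.5, 0.8, 0.5]
opening: 0.0876
red 1136 [ 0.4565 -0.3027] area 1136 [[0.4191, -0.3402], [0.4868, -0.2642]]
yellow 1096 [ 0.4517 -0.2212] area 1096 [[0.414, -0.258], [0.4818, -0.1833]]
blue 1020 [ 0.447  -0.1393] area 1020 [[0.4109, -0.1752], [0.4768, -0.1022]]
box 1504 (array([ 509.3, -205.7]), array([ 41.1, 142.6]), 4.2) 0.05324288777901376
 yaw 4.423442807738797 [ 0.50915819 -0.20596546]
dock 7542 (array([ 485.4, -220.5]), array([218. , 317.5]), 0.5)
```

View pics/crop3.png

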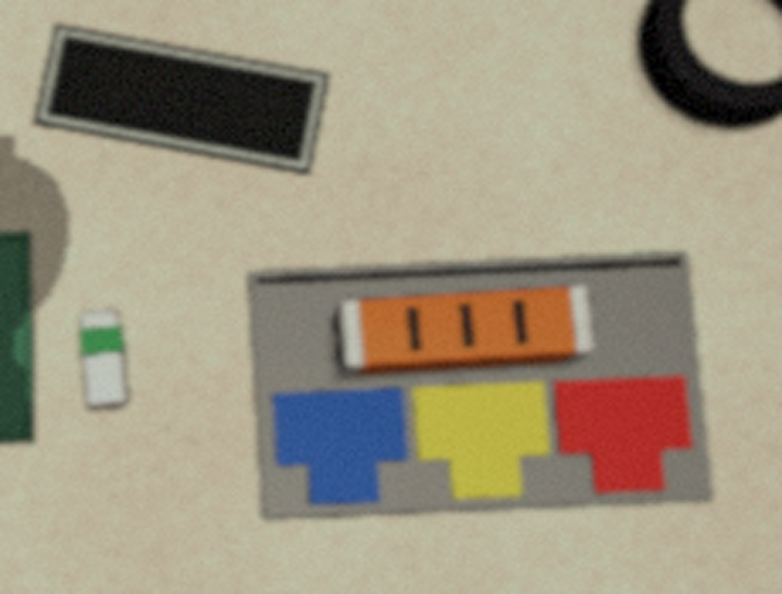

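View pics/t3.png

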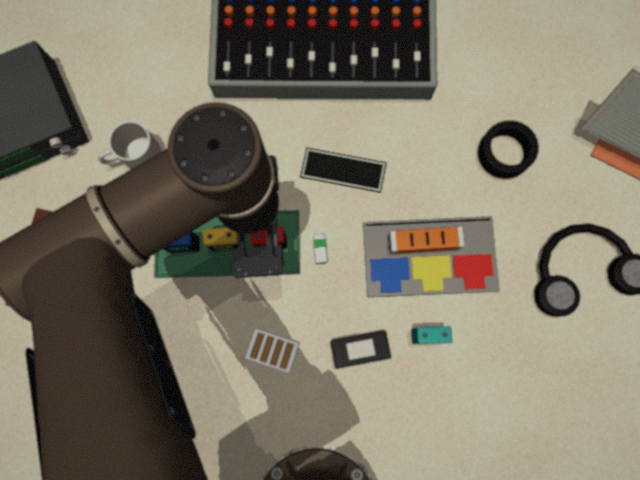

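```bash
python3 - <<'E'
from h import *
p,d=vision.snapshot("top");H=hsv(p)
reg=(np.arange(640)>285)&(np.arange(640)<400)&(np.arange(480)[:,None]>135)&(np.arange(480)[:,None]<205)
for th in (50,70,90):
    m=(reg&(p.max(2)<th)).astype(np.uint8)
    n,l,s,c=cv2.connectedComponentsWithStats(m);k=1+np.argmax(s[1:,4])
    v,u=np.nonzero(l==k);x=W("top",np.c_[u,v],z=.002)[:,:2]
    C=np.cov(x.T);w,vv=np.linalg.eigh(C);a=vv[:,1]
    print(th,len(x),"mean",x.mean(0).round(4),"yaw",np.degrees(np.arctan(-a[0]/a[1])).round(2),rect(x), "size",np.sqrt(12*w).round(4))
E
```

```text
50 1650 mean [ 0.6615 -0.0455] yaw -10.59 (array([661.6, -45.4]), array([151.6,  48.4]), 79.4) size [0.0481 0.1515]
70 1721 mean [ 0.6616 -0.0456] yaw -10.62 (array([661.6, -45.4]), array([153.2,  49.7]), 79.4) size [0.0496 0.1533]
90 1786 mean [ 0.6615 -0.0454] yaw -10.67 (array([661.7, -45.1]), array([155.1,  51. ]), 79.4) size [0.0509 0.155 ]
```

```bash
python3 - <<'E'
from h import *
p,d=vision.snapshot("top")
m=np.zeros(d.shape,bool);m[216:224,370:490]=1
x,uv=pts("top",p,d,m)
for v in range(214,224):
    k=uv[:,1]==v
    if k.any(): print(v,x[k,0].mean().round(4),np.median(x[k,2]).round(4),np.percentile(x[k,2],95).round(4))
go(.5092,-.2059,.1,-175.7)
E
```

```text
216 0.5651 0.0006 0.0049
217 0.5627 0.0007 0.0098
218 0.5603 0.0021 0.0107
219 0.5579 0.0065 0.0113
220 0.5555 0.0077 0.0113
221 0.5532 0.0081 0.0121
222 0.551 0.0087 0.0118
223 0.549 0.0082 0.0119
t 26.65 pos [0.5078 0.1006 0.1632] rpy [ 179.89    0.25 -174.95] open 0.0878 F [-0.3 -0.3 -0.5]
 turn [0.02  0.044 0.131]  shift [ 0.54  -7.643  1.58 ]
```

```bash
python3 -m jog '0 0 0.13 0.06 -0.8 0 1;0 0 0 0.08 -1 0 1;0 0 0 0.08 -1 0 1;0 0 0 0.08 -1 0 1;0 0 0 0.08 -1 0 1;0 0 0 0.08 -1 0 1;0 0 0 0.08 -1 0 1;0 0 0 0.04 -0.8 0.4 1'
python3 -m jog '0 0 0 0 0 0.8 1;0 0 0 0 0 0.4 1;0 0 0 0 0 0 1;0 0 0 0 0 0 1'
python3 -c "
from h import *
go(.5092,-.2059,.024,-175.7)"
```

```text
clock: 27.65
tool_pos: [0.5067, -0.2065, 0.1446]
orientation: [-180.0, 0.0, -175.7]
force: [-0.1, -0.2, 0.4]
opening: 0.088
clock: 28.15
tool_pos: [0.5073, -0.2047, 0.0977]
orientation: [-180.0, 0.0, -175.6]
force: [0.8, -0.7, -0.0]
opening: 0.0877
t 28.15 pos [ 0.5073 -0.2047  0.0977] rpy [-1.7998e+02  5.0000e-02 -1.7564e+02] open 0.0877 F [ 0.8 -0.7 -0. ]
 turn [-0.004  0.008  0.01 ]  shift [-0.046 -0.033  1.842]
```

```bash
python3 -m jog '0 0 0 -0.05 -0.03 0.6 1;0 0 0 0 0 0.6 1;0 0 0 0 0 0.45 1;0 0 0 0 0 0.19 1;0 0 0 0 0 0 1'
python3 -m jog '0 0 0 0 0 0 -1;0 0 0 0 0 0 -1;0 0 0 0 0 0 -1;0 0 0 0 0 0 -1;0 0 0 0 0 0 -1;0 0 0 0 0 0 -1;0 0 0 0 0 0 -1'
python3 -c "
from h import *
go(.5092,-.2059,.024,-175.7)"
```

```text
clock: 28.78
tool_pos: [0.5091, -0.2059, 0.0238]
orientation: [-180.0, 0.0, -175.7]
force: [-0.2, 0.6, 0.3]
opening: 0.0875
clock: 29.65
tool_pos: [0.5091, -0.2061, 0.0235]
orientation: [-180.0, 0.0, -175.7]
force: [1.4, 0.4, 0.8]
opening: 0.0401
t 29.65 pos [ 0.5091 -0.2061  0.0235] rpy [-1.7999e+02  4.0000e-02 -1.7570e+02] open 0.0401 F [1.4 0.4 0.8]
 turn [-0.002  0.007  0.   ]  shift [-0.003  0.005 -0.013]
```

```bash
python3 -m jog '0 0 0 0 0 -0.4 -1;0 0 0 0 0 -0.6 -1;0 0 0 0 0 -0.5 -1;0 0 0.6 0 0 0 -1;0 0 0.8 0 0 0 -1;0 0 0.7 0 0 0 -1;0 0 0.5 0 0 0 -1;0 0 0 0 0 0 -1'
python3 -c "
from h import *
go(.6615,-.0455,.0175,169.4)"
```

```text
clock: 30.65
tool_pos: [0.5083, -0.206, 0.0839]
orientation: [180.0, -0.0, 169.4]
force: [0.0, -0.1, -2.6]
opening: 0.0396
t 30.65 pos [ 0.5083 -0.206   0.0839] rpy [ 1.7999e+02 -2.0000e-02  1.6941e+02] open 0.0396 F [ 0.  -0.1 -2.6]
 turn [ 0.001 -0.003  0.002]  shift [-3.027  4.649  1.66 ]
```

```bash
python3 -m jog '0 0 0 -0.3 0.4 0 -1;0 0 0 -0.5 0.8 0 -1;0 0 0 -0.5 0.8 0 -1;0 0 0 -0.5 0.8 0 -1;0 0 0 -0.5 0.8 0 -1;0 0 0 -0.5 0.7 0 -1;0 0 0 -0.2 0.3 0 -1;0 0 0 0 0 0 -1'
python3 -m jog '0 0 0 0 0 0.4 -1;0 0 0 0 0 0.5 -1;0 0 0 0 0 0.4 -1;0 0 0 0 0 0.1 -1;0 0 0 0 0 0 -1;0 0 0 0 0 0 -1'
python3 -c "
from h import *
go(.6615,-.0455,.0175,169.4)"
```

```text
clock: 31.65
tool_pos: [0.6609, -0.0462, 0.0829]
orientation: [-180.0, -0.0, 169.5]
force: [-1.8, -0.5, -4.2]
opening: 0.0397
clock: 32.4
tool_pos: [0.661, -0.0473, 0.0281]
orientation: [180.0, 0.1, 169.4]
force: [0.3, 0.0, -2.0]
opening: 0.0401
t 32.4 pos [ 0.661  -0.0473  0.0281] rpy [1.7998e+02 7.0000e-02 1.6941e+02] open 0.0401 F [ 0.3  0.  -2. ]
 turn [0.003 0.012 0.001]  shift [-0.004  0.045  0.265]
```

```bash
python3 -m jog '0 0 0 0 0.045 0.12 -1;0 0 0 0 0 0.08 -1;0 0 0 0 0 0 -1;0 0 0 0 0 0 -1'
python3 -c "
from h import *
go(.6615,-.0455,.0175,169.4)
p,d=vision.snapshot('top');cv2.imwrite('pics/t4.png',cv2.resize(p[130:220,270:420],None,fx=5,fy=5)[:,:,::-1])
p,d=vision.snapshot('side');cv2.imwrite('pics/s4.png',cv2.resize(p[200:320,340:490],None,fx=4,fy=4)[:,:,::-1])"
```

```text
clock: 32.9
tool_pos: [0.6608, -0.0455, 0.0193]
orientation: [-180.0, -0.0, 169.4]
force: [0.2, -0.2, -3.0]
opening: 0.0399
t 32.9 pos [ 0.6608 -0.0455  0.0193] rpy [-179.99   -0.    169.4 ] open 0.0399 F [ 0.2 -0.2 -3. ]
 turn [-0.001 -0.001  0.001]  shift [-0.017  0.003  0.046]
```

View pics/t4.png

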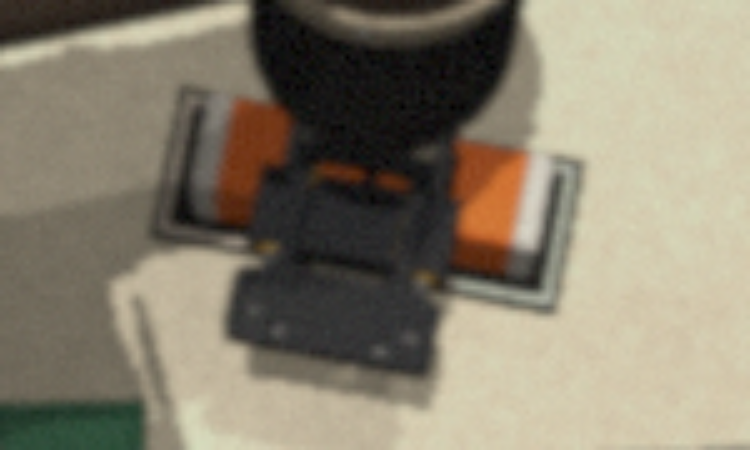

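View pics/s4.png

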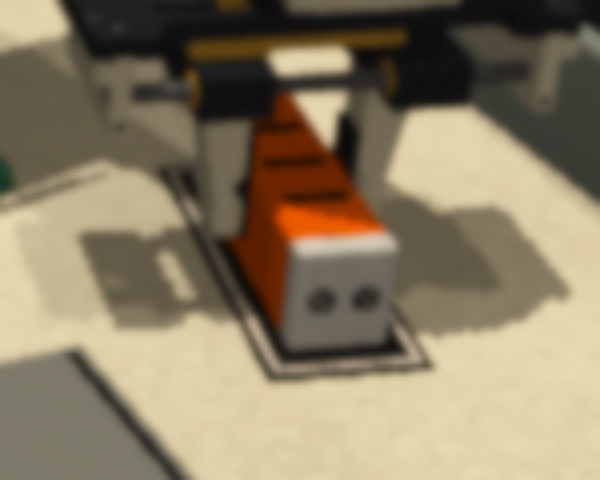

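Box sits in the frame, square and centred within a millimetre or so (top view crop (185–540, 100–280)). Set down.

```bash
python3 -m jog '0 0 0 -0.015 0 0.03 -1;0 0 0 0 0 0.02 -1;0 0 0 0 0 0 -1;0 0 0 0 0 0 -1'
```

```text
clock: 33.5
tool_pos: [0.6615, -0.0456, 0.0175]
orientation: [180.0, 0.0, 169.4]
force: [-1.1, 0.1, -0.9]
opening: 0.0396
```

```bash
python3 -m jog '0 0 0 0 0 0.01 -1;0 0 0 0 0 0 0;0 0 0 0 0 0 1;0 0 0 0 0 0 1;0 0 0 0 0 0 1;0 0 0 0 0 -0.6 1;0 0 0 0 0 -1 1;0 0 0 0 0 -1 1'
python3 -m jog '0 0 -1 0 0 -1 1;0 0 -1 0 0 -0.5 1;0 0 -0.75 0 0 0 1'
python3 -c "
from h import *
go(.5069,.1001,.17,-176.7)"
```

```text
clock: 34.5
tool_pos: [0.6612, -0.0457, 0.1218]
orientation: [-180.0, -0.0, 169.4]
force: [0.6, -0.2, -0.3]
opening: 0.0875
clock: 34.88
tool_pos: [0.6625, -0.0455, 0.1836]
orientation: [180.0, 0.2, -174.7]
force: [-0.6, -0.1, -0.9]
opening: 0.0878
t 34.88 pos [ 0.6625 -0.0455  0.1836] rpy [ 179.99    0.24 -174.67] open 0.0878 F [-0.6 -0.1 -0.9]
 turn [0.002 0.042 0.354]  shift [3.674 3.858 0.339]
```

```bash
python3 -m jog '0 0 0 0.5 -0.5 0 1;0 0 0 0.8 -0.8 0 1;0 0 0 0.8 -0.8 0 1;0 0 0 0.8 -0.8 0 1;0 0 0 0.5 -0.5 0 1;0 0 0 0 0 0 1;0 0 0 0 0 0 1'
python3 - <<'E'
from h import *
go(.5069,.1001,.064,-175)
p,d=vision.snapshot("top");cv2.imwrite("pics/t5.png",p[:,:,::-1]);H=hsv(p)
reg=(np.arange(640)>285)&(np.arange(640)<410)&(np.arange(480)[:,None]>135)&(np.arange(480)[:,None]<205)
x,uv=pts("top",p,d,reg);ok=abs(x[:,2]-.047)<.006;xx=W("top",uv[ok],z=.047)[:,:2]
C=np.cov(xx.T);w,v=np.linalg.eigh(C);a=v[:,1];print("box",len(xx),rect(xx)," yaw",np.degrees(np.arctan(-a[0]/a[1])),xx.mean(0))
for c in("blue","yellow","red"):
    m=mask(H,c)&(np.arange(640)<310)&(np.arange(640)>150)&(np.arange(480)[:,None]>200)&(np.arange(480)[:,None]<290)
    x,uv=pts("top",p,d,m);ok=abs(x[:,2]-.095)<.006;xx=W("top",uv[ok],z=.095)[:,:2];print(c,rect(xx) if len(xx)>5 else 0)
E
```

```text
clock: 35.75
tool_pos: [0.5385, -0.1932, 0.1811]
orientation: [-180.0, 0.0, -174.9]
force: [1.8, -0.0, 0.2]
opening: 0.0875
t 35.75 pos [ 0.5385 -0.1932  0.1811] rpy [-1.8000e+02  3.0000e-02 -1.7486e+02] open 0.0875 F [ 1.8 -0.   0.2]
 turn [-0.001  0.006  0.025]  shift [0.149 7.373 2.928]
box 53 (array([632.7, -93.1]), array([12.3, 37.6]), 0.5)  yaw 3.527814859501617 [ 0.63272371 -0.10199393]
blue (array([498.6, 271.5]), array([29.7, 61.7]), 5.5)
yellow (array([503. , 186.5]), array([30.5, 61.6]), 5.1)
red (array([509.6, 111.2]), array([ 0.8, 17.2]), 85.6)
```

View pics/t5.png

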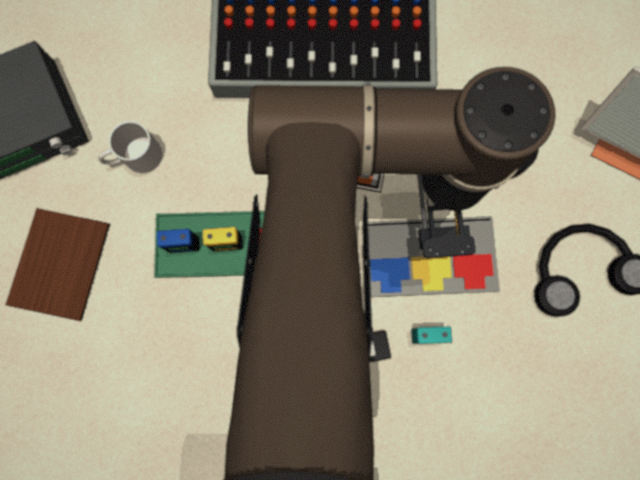

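I went the wrong way in y (my sign slip, over the free dock at safe height); the arm now hides the box. Packs in the tray still stand. Moving to red.

```bash
python3 -m jog '0 0 0 0.02 0.6 0 1;0 0 0 0.02 1 0 1;0 0 0 0.02 1 0 1;0 0 0 0.02 1 0 1;0 0 0 0.02 1 0 1;0 0 0 0.02 1 0 1;0 0 0 0.02 1 0 1;0 0 0 0.02 0.77 0 1'
python3 -m jog '0 0 0 0 0 0 1;0 0 0 0 0 0 1'
python3 - <<'E'
from h import *
go(.5069,.1001,.064,-175)
p,d=vision.snapshot("top");cv2.imwrite("pics/t6.png",p[:,:,::-1]);H=hsv(p)
reg=(np.arange(640)>285)&(np.arange(640)<410)&(np.arange(480)[:,None]>135)&(np.arange(480)[:,None]<205)
x,uv=pts("top",p,d,reg);ok=abs(x[:,2]-.047)<.006;xx=W("top",uv[ok],z=.047)[:,:2]
C=np.cov(xx.T);w,v=np.linalg.eigh(C);a=v[:,1];print("box",len(xx),rect(xx)," yaw",np.degrees(np.arctan(-a[0]/a[1])),xx.mean(0))
E
```

```text
clock: 36.8
tool_pos: [0.5053, 0.1023, 0.181]
orientation: [180.0, 0.0, -174.7]
force: [1.3, 0.1, -0.5]
opening: 0.0881
clock: 37.05
tool_pos: [0.5053, 0.1003, 0.1808]
orientation: [-180.0, -0.0, -174.8]
force: [0.6, 0.6, 0.2]
opening: 0.0877
t 37.05 pos [0.5053 0.1003 0.1808] rpy [-1.7999e+02 -2.0000e-02 -1.7476e+02] open 0.0877 F [0.6 0.6 0.2]
 turn [-0.002 -0.004  0.041]  shift [-0.04  -0.008  2.919]
box 1378 (array([658.6, -46.5]), array([142.3,  42. ]), 79.2)  yaw -10.649216775227199 [ 0.6586226  -0.04609603]
```

View pics/t6.png

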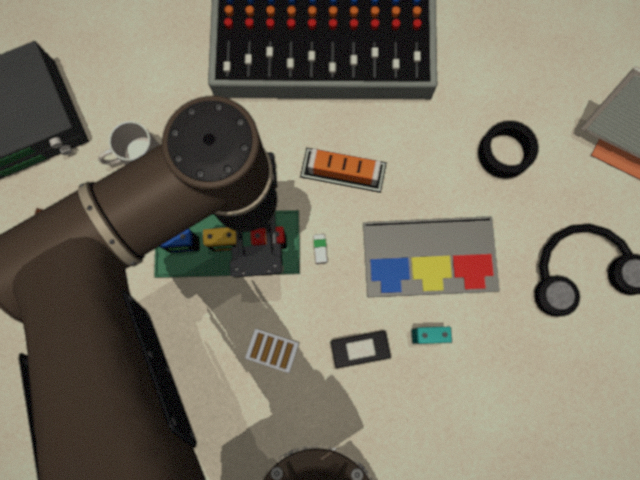

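```bash
python3 - <<'E'
from h import *
print("cam",[(-vision.camera_info(n)["camera_from_world"][:3,:3].T@vision.camera_info(n)["camera_from_world"][:3,3]).round(3) for n in("top","side")])
def outline(cx,cy,yaw,sx,sy,z):
    a=np.radians(yaw);c,s=np.cos(a),np.sin(a)
    q=np.array([[-1,-1],[1,-1],[1,1],[-1,1]])*[sx/2,sy/2]
    return np.c_[cx+q[:,0]*c-q[:,1]*s,cy+q[:,0]*s+q[:,1]*c,np.full(4,z)]
for n,(u0,u1,v0,v1) in dict(top=(290,400,135,205),side=(360,460,220,310)).items():
    p,d=vision.snapshot(n);f=7
    for k,cx in enumerate((.6585,.6615)):
        im=cv2.resize(p[v0:v1,u0:u1],None,fx=f,fy=f,interpolation=cv2.INTER_CUBIC)[:,:,::-1].copy()
        for o,col in((outline(cx,-.046,-10.6,.04,.14,.047),(0,255,0)),(outline(cx,-.046,-10.6,.04,.14,.002),(255,255,0)),(outline(.6615,-.0455,-10.6,.066,.17,.002),(255,0,255))):
            q=((P(n,o)-[u0,v0]+.5)*f).round().astype(int);cv2.polylines(im,[q],True,col,1)
        cv2.imwrite(f"pics/ov_{n}{k}.png",im[:600])
    if n=="top":
        reg=(np.arange(640)>285)&(np.arange(640)<410)&(np.arange(480)[:,None]>135)&(np.arange(480)[:,None]<205)
        x,uv=pts("top",p,d,reg)
        for t in(.041,.044,.046):
            ok=(x[:,2]>t)&(x[:,2]<.053);xx=W("top",uv[ok],z=.047)[:,:2];print(t,xx.mean(0),rect(xx),np.median(x[ok,2]))
E
```

```text
cam [array([ 0.307, -0.021,  1.181]), array([ 0.273, -0.686,  0.449])]
0.041 [ 0.65865579 -0.04602305] (array([658.2, -46.4]), array([142.3,  42.8]), 79.2) 0.047270022056544736
0.044 [ 0.65910783 -0.04617894] (array([658.5, -46.5]), array([142.3,  42.2]), 79.2) 0.04749584270925822
0.046 [ 0.65925528 -0.04642001] (array([659. , -45.5]), array([140.3,  40. ]), 79.1) 0.04815608778514968
```

View pics/ov_top0.png

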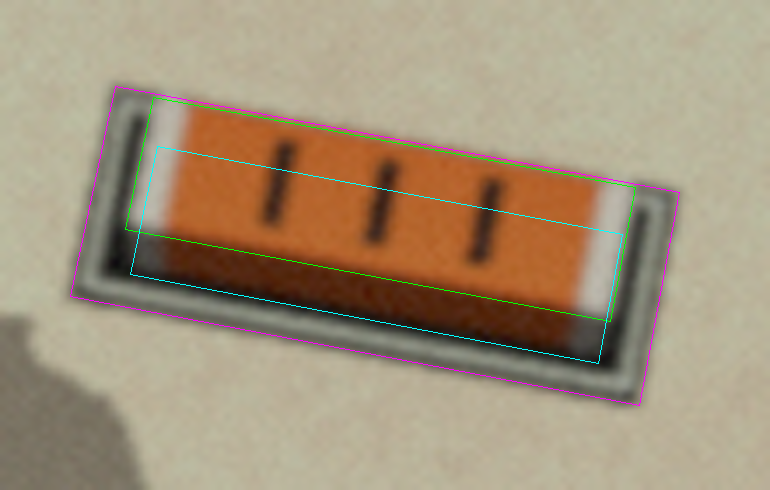

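View pics/ov_side1.png

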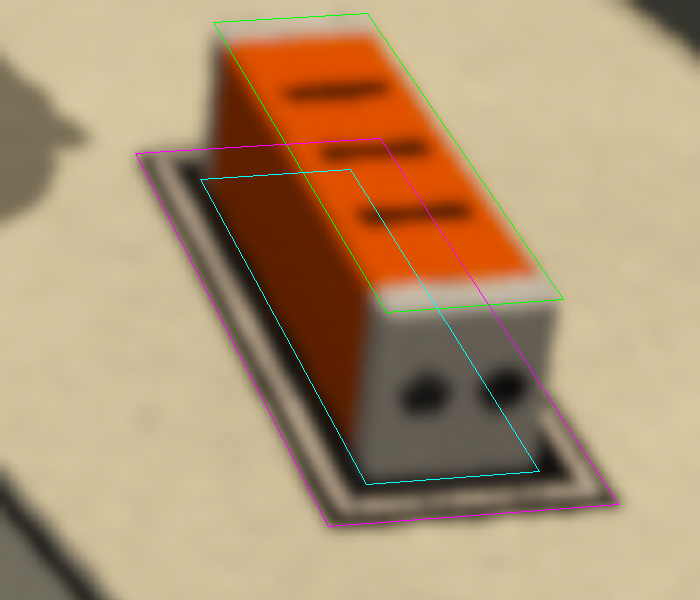

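View pics/ov_side0.png

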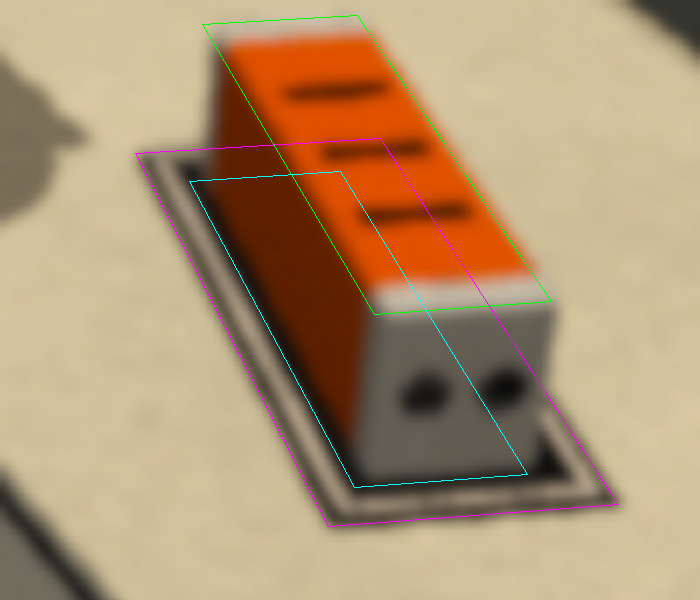

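View pics/ov_top1.png

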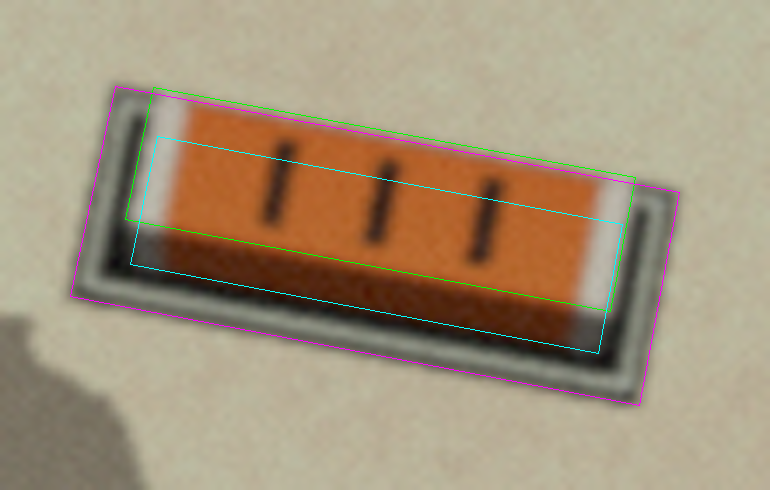

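```bash
python3 - <<'E'
from h import *
a=np.radians(-10.6);ex=np.array([np.cos(a),np.sin(a)]);ey=np.array([-np.sin(a),np.cos(a)]);c0=np.array([.6615,-.0455])
from scipy.ndimage import map_coordinates
for n in("top","side"):
    I=np.mean([vision.snapshot(n)[0].astype(float) for _ in range(4)],0)
    S=I[...,0]-I[...,2]  # orange-ness
    L=I.sum(2)
    def prof(img,xs,ys,z):
        out=0
        for y in ys:
            w=c0+xs[:,None]*ex+y*ey
            q=P(n,np.c_[w,np.full(len(xs),z)])
            out=out+map_coordinates(img,[q[:,1],q[:,0]],order=1)
        return out/len(ys)
    xs=np.arange(-.045,.0451,.001);
    ysets={"mid":[-.045,-.035,.0,.035,.045]}
    for z,nm in((.047,"top plane"),(.002,"base plane")):
        print(n,nm)
        pr=prof(S,xs,ysets["mid"],z);pl=prof(L,xs,ysets["mid"],z)
        print("  S",[(int(round(x*1000)),int(v)) for x,v in zip(xs,pr)][::1])
        print("  L",[int(v) for v in pl])
E
```

```text
top top plane
  S [(-45, 18), (-44, 13), (-43, 11), (-42, 10), (-41, 10), (-40, 10), (-39, 8), (-38, 6), (-37, 5), (-36, 7), (-35, 15), (-34, 27), (-33, 41), (-32, 52), (-31, 59), (-30, 64), (-29, 67), (-28, 68), (-27, 69), (-26, 69), (-25, 70), (-24, 75), (-23, 84), (-22, 97), (-21, 111), (-20, 123), (-19, 131), (-18, 135), (-17, 136), (-16, 133), (-15, 131), (-14, 126), (-13, 121), (-12, 117), (-11, 113), (-10, 113), (-9, 113), (-8, 113), (-7, 113), (-6, 112), (-5, 112), (-4, 112), (-3, 113), (-2, 113), (-1, 114), (0, 114), (1, 115), (2, 115), (3, 114), (4, 114), (5, 114), (6, 114), (7, 114), (8, 114), (9, 116), (10, 119), (11, 124), (12, 129), (13, 131), (14, 132), (15, 125), (16, 109), (17, 89), (18, 66), (19, 48), (20, 38), (21, 32), (22, 31), (23, 31), (24, 31), (25, 31), (26, 31), (27, 30), (28, 31), (29, 31), (30, 31), (31, 31), (32, 31), (33, 31), (34, 31), (35, 31), (36, 31), (37, 31), (38, 31), (39, 31), (40, 32), (41, 32), (42, 32), (43, 32), (44, 32), (45, 32)]
  L [318, 299, 317, 355, 382, 372, 325, 258, 182, 120, 92, 86, 96, 111, 124, 132, 134, 134, 135, 135, 138, 149,
[... 3968 characters left out ...]
, (22, 74), (23, 75), (24, 76), (25, 76), (26, 77), (27, 78), (28, 79), (29, 79), (30, 80), (31, 80), (32, 81), (33, 83), (34, 85), (35, 88), (36, 90), (37, 91), (38, 92), (39, 92), (40, 94), (41, 96), (42, 98), (43, 102), (44, 106), (45, 109)]
  L [548, 548, 547, 547, 546, 546, 546, 544, 537, 518, 485, 430, 364, 300, 282, 303, 354, 396, 402, 366, 300, 217, 142, 96, 77, 78, 88, 100, 111, 120, 128, 135, 142, 149, 157, 164, 171, 176, 180, 183, 184, 181, 177, 170, 161, 154, 150, 150, 154, 165, 181, 204, 228, 252, 270, 285, 297, 305, 308, 306, 299, 287, 273, 260, 249, 241, 237, 235, 236, 237, 241, 245, 250, 259, 269, 281, 291, 302, 316, 333, 357, 377, 393, 401, 407, 409, 412, 416, 420, 426, 431]
```

Both cameras put the box about 2 mm or less off mat centre and yaw within 0.1°: good. They also read x about 1.7 mm lower than the robot, which I'll apply to the plates. Now gripping red.

```bash
python3 -m jog '0 0 0.04 -0.04 0 0.8 1;0 0 0 0 0 0.8 1;0 0 0 0 0 0.8 1;0 0 0 0 0 0.6 1;0 0 0 0 0 0.05 1;0 0 0 0 0 0 -1;0 0 0 0 0 0 -1;0 0 0 0 0 0 -1'
python3 -m jog '0 0 0 0 0 0 -1;0 0 0 0 0 0 -1;0 0 0 0 0 0 -1;0 0 0 0 0 0 -1;0 0 0 0 0 0 -1'
python3 -c "
from h import *
go(.4658,-.3023,.165,-176.7)"
```

```text
clock: 38.6
tool_pos: [0.5074, 0.1002, 0.0599]
orientation: [180.0, 0.1, -175.1]
force: [-0.1, -0.0, -0.3]
opening: 0.063
clock: 39.22
tool_pos: [0.5069, 0.0999, 0.059]
orientation: [-180.0, -0.0, -175.1]
force: [-0.3, -0.5, 1.3]
opening: 0.0301
t 39.23 pos [0.5069 0.0999 0.059 ] rpy [-180.     -0.   -175.07] open 0.0301 F [-0.3 -0.5  1.3]
 turn [-0.    -0.     0.285]  shift [ 1.605 -9.979 -2.65 ]
```

```bash
python3 -m jog '0 0 0 0 0 -0.5 -1;0 0 0.14 0 0 -0.8 -1;0 0 0.14 0 0 -0.8 -1;0 0 0 0 0 -0.55 -1;0 0 0 0.1 -0.5 0 -1;0 0 0 0.15 -0.9 0 -1;0 0 0 0.16 -1 0 -1;0 0 0 0.16 -1 0 -1'
python3 -m jog '0 0 0 0.16 -1 0 -1;0 0 0 0.16 -1 0 -1;0 0 0 0.16 -1 0 -1;0 0 0 0.16 -1 0 -1;0 0 0 0.16 -1 0 -1;0 0 0 0.15 -0.9 0 -1;0 0 0 0.1 -0.5 0 -1;0 0 0 0 -0.15 0 -1'
python3 -m jog '0 0 0 0 0 0 -1;0 0 0 0 0 0 -1'
python3 -c "
from h import *
go(.4658,-.3023,.065,-176.7)"
```

```text
clock: 40.22
tool_pos: [0.4905, -0.0391, 0.1637]
orientation: [-180.0, -0.1, -176.7]
force: [0.3, -0.8, -1.0]
opening: 0.03
clock: 41.22
tool_pos: [0.4635, -0.3025, 0.1634]
orientation: [179.9, -0.1, -176.8]
force: [-0.3, 0.5, -1.6]
opening: 0.0299
clock: 41.48
tool_pos: [0.4651, -0.3006, 0.1647]
orientation: [180.0, -0.0, -176.6]
force: [-0.4, 0.5, -0.7]
opening: 0.03
t 41.48 pos [ 0.4651 -0.3006  0.1647] rpy [ 1.7998e+02 -2.0000e-02 -1.7665e+02] open 0.03 F [-0.4  0.5 -0.7]
 turn [ 0.003 -0.004  0.009]  shift [-0.016 -0.043  2.492]
```

```bash
python3 -m jog '0 0 0 -0.015 -0.04 0.5 -1;0 0 0 0 0 0.7 -1;0 0 0 0 0 0.7 -1;0 0 0 0 0 0.4 -1;0 0 0 0 0 0.1 -1;0 0 0 0 0 0 -1;0 0 0 0 0 0 -1'
python3 -c "
from h import *
go(.4658,-.3023,.065,-176.7)"
```

```text
clock: 42.35
tool_pos: [0.4667, -0.3029, 0.07]
orientation: [-180.0, 0.1, -176.7]
force: [-0.4, -0.6, -1.8]
opening: 0.0299
t 42.35 pos [ 0.4667 -0.3029  0.07  ] rpy [-1.7996e+02  9.0000e-02 -1.7666e+02] open 0.0299 F [-0.4 -0.6 -1.8]
 turn [-0.007  0.016  0.007]  shift [0.022 0.017 0.124]
```

```bash
python3 -m jog '0 0 0 0.01 0.01 0.07 -1;0 0 0 0 0 0.04 -1;0 0 0 0 0 0 -1;0 0 0 0 0 0 -1'
```

```text
clock: 42.85
tool_pos: [0.4657, -0.3025, 0.065]
orientation: [-180.0, 0.0, -176.7]
force: [-0.9, 1.5, 4.5]
opening: 0.03
```

```bash
python3 -m jog '0 0 0 0 0 0 0.2;0 0 0 0 0 0 0.4;0 0 0 0 0 0 1;0 0 0 0 0 0 1;0 0 0 0 0 0 1;0 0 0 0 0 -0.6 1;0 0 0 0 0 -1 1;0 0 0 0 0 -1 1'
python3 -c "
from h import *
go(.5045,.1882,.16,-175)"
```

```text
clock: 43.85
tool_pos: [0.4653, -0.3023, 0.1695]
orientation: [180.0, -0.0, -176.7]
force: [-0.3, -0.7, -0.0]
opening: 0.0871
t 43.85 pos [ 0.4653 -0.3023  0.1695] rpy [ 1.7999e+02 -3.0000e-02 -1.7667e+02] open 0.0871 F [-0.3 -0.7 -0. ]
 turn [ 0.002 -0.006 -0.292]  shift [-2.044 12.131  0.238]
```

```bash
python3 -m jog '0 0 -0.29 -0.17 1 0 1;0 0 0 -0.17 1 0 1;0 0 0 -0.17 1 0 1;0 0 0 -0.17 1 0 1;0 0 0 -0.17 1 0 1;0 0 0 -0.17 1 0 1;0 0 0 -0.17 1 0 1;0 0 0 -0.17 1 0 1'
python3 -m jog '0 0 0 -0.17 1 0 1;0 0 0 -0.17 1 0 1;0 0 0 -0.17 1 0.1 1;0 0 0 -0.16 0.9 0.1 1;0 0 0 -0.02 0.23 0 1;0 0 0 0 0 0 1;0 0 0 0 0 0 1'
cat >> h.py <<'E'
def chk(cols,ave=4):
    sn=[vision.snapshot("top") for _ in range(ave)]
    p=np.mean([s[0].astype(float) for s in sn],0);d=sn[-1][1];q=p.round().astype(np.uint8);H=cv2.cvtColor(q,cv2.COLOR_RGB2HSV).astype(int)
    D=np.mean([s[1] for s in sn],0)
    for c,ztop,reg in cols:
        u0,u1,v0,v1=reg
        m=mask(H,c,100,40);r=np.zeros_like(m);r[v0:v1,u0:u1]=1
        x,uv=pts("top",p,D,m&r);ok=abs(x[:,2]-ztop)<.005
        xx=W("top",uv[ok],z=ztop)[:,:2];C=np.cov(xx.T);w,v=np.linalg.eigh(C);a=v[:,1]
        print(c,len(xx),"mean",xx.mean(0).round(4),"rect",rect(xx),"yaw",np.degrees(np.arctan(-a[0]/a[1])).round(2),"z",np.median(x[ok,2]).round(4))
    return q
E
python3 - <<'E'
from h import *
go(.5045,.1882,.059,-175)
q=chk([("red",.101,(455,510,235,300)),("turq",.09,(400,460,320,350)),("blue",.095,(150,205,205,280))])
cv2.imwrite("pics/t7.png",q[:,:,::-1]);
cv2.imwrite("pics/t7c.png",cv2.resize(q[200:310,350:510],None,fx=5,fy=5,interpolation=cv2.INTER_CUBIC)[:,:,::-1])
p=vision.snapshot("side")[0];cv2.imwrite("pics/s7c.png",cv2.resize(p[290:450,260:460],None,fx=3.5,fy=3.5,interpolation=cv2.INTER_CUBIC)[:,:,::-1])
E
```

```text
clock: 44.85
tool_pos: [0.493, 0.0224, 0.1687]
orientation: [180.0, 0.0, -175.0]
force: [0.9, 0.4, 0.7]
opening: 0.0877
clock: 45.72
tool_pos: [0.5061, 0.1871, 0.1607]
orientation: [-180.0, -0.0, -175.1]
force: [-0.4, -0.5, 0.6]
opening: 0.0876
t 45.73 pos [0.5061 0.1871 0.1607] rpy [-1.8000e+02 -1.0000e-02 -1.7505e+02] open 0.0876 F [-0.4 -0.5  0.6]
 turn [-0.    -0.001 -0.009]  shift [0.038 0.03  2.542]
red 506 mean [ 0.4639 -0.3033] rect (array([ 463.8, -303.2]), array([29.5, 61.1]), 0.8) yaw 3.77 z 0.1012
turq 400 mean [ 0.3266 -0.2084] rect (array([ 325.8, -208.8]), array([24.8, 59.2]), 1.0) yaw 2.04 z 0.0901
blue 329 mean [0.4969 0.2789] rect (array([498.3, 277.9]), array([29.6, 47.3]), 6.7) yaw -5.3 z 0.0951
```

View pics/t7c.png

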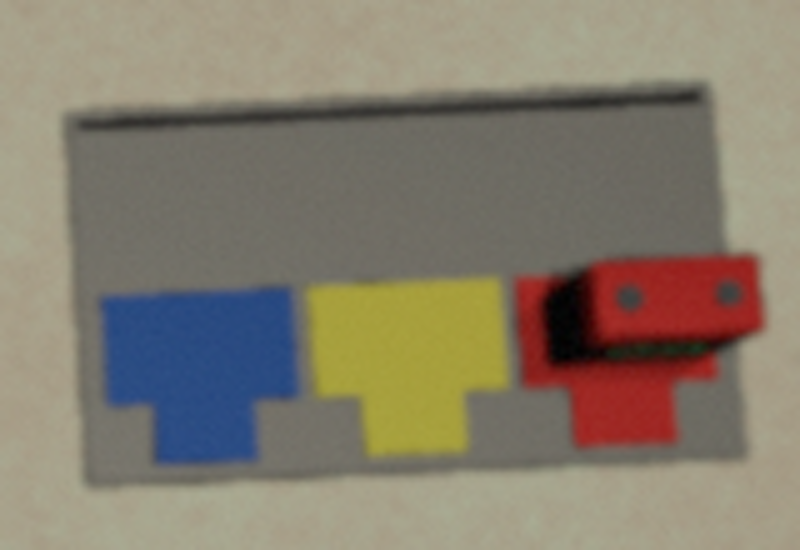

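View pics/s7c.png

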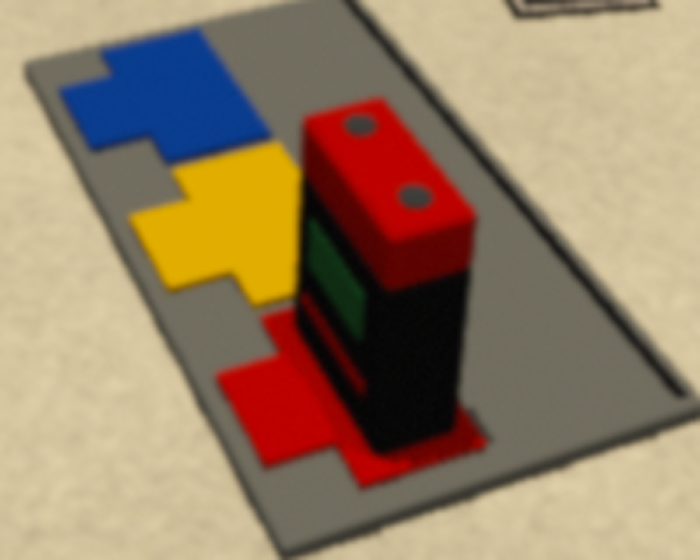

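View pics/t7.png

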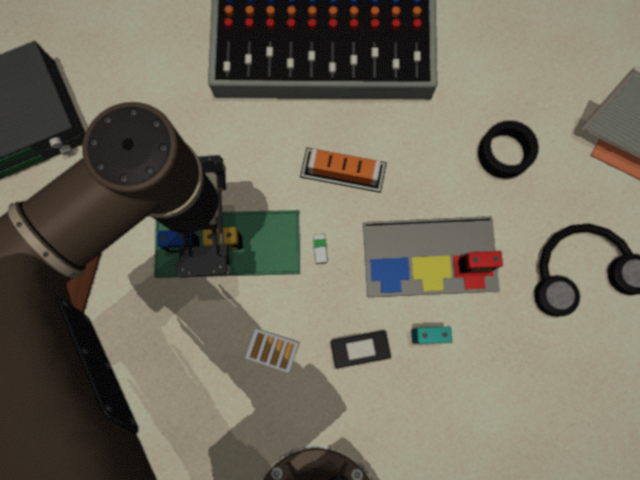

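Red stands on its plate within about 1 mm of centre, upright, tab bare. Now yellow.

```bash
python3 -m jog '0 0 0 0.04 0 0.8 1;0 0 0 0 0 0.8 1;0 0 0 0 0 0.7 1;0 0 0 0 0 0.24 1;0 0 0 0 0 0 1;0 0 0 0 0 0 -1;0 0 0 0 0 0 -1;0 0 0 0 0 0 -1'
python3 -m jog '0 0 0 0 0 0 -1;0 0 0 0 0 0 -1;0 0 0 0 0 0 -1;0 0 0 0 0 0 -1;0 0 0 0 0 0 -1'
python3 -c "
from h import *
go(.4611,-.2202,.165,-176.7)"
```

```text
clock: 46.98
tool_pos: [0.5049, 0.1881, 0.0596]
orientation: [180.0, 0.1, -175.0]
force: [0.5, -0.1, -0.6]
opening: 0.0635
clock: 47.6
tool_pos: [0.5046, 0.1878, 0.0589]
orientation: [-180.0, -0.0, -175.0]
force: [-0.1, 0.0, 0.7]
opening: 0.0301
t 47.6 pos [0.5046 0.1878 0.0589] rpy [-1.8000e+02 -1.0000e-02 -1.7501e+02] open 0.0301 F [-0.1  0.   0.7]
 turn [-0.001 -0.001  0.294]  shift [  1.673 -10.122  -2.652]
```

```bash
python3 -m jog '0 0 0 0 0 -0.5 -1;0 0 0.15 0 0 -0.8 -1;0 0 0.14 0 0 -0.8 -1;0 0 0 0 0 -0.55 -1;0 0 0 0.1 -0.5 0 -1;0 0 0 0.15 -0.9 0 -1;0 0 0 0.16 -1 0 -1;0 0 0 0.16 -1 0 -1'
python3 -m jog '0 0 0 0.17 -1 0 -1;0 0 0 0.17 -1 0 -1;0 0 0 0.17 -1 0 -1;0 0 0 0.17 -1 0 -1;0 0 0 0.16 -1 0 -1;0 0 0 0.15 -0.9 0 -1;0 0 0 0.1 -0.6 0 -1;0 0 0 0.01 -0.2 0 -1'
python3 -m jog '0 0 0 0 0 0 -1;0 0 0 0 0 0 -1'
python3 -c "
from h import *
go(.4611,-.2198,.065,-176.7)"
```

```text
clock: 48.6
tool_pos: [0.4882, 0.0486, 0.1636]
orientation: [-180.0, -0.1, -176.7]
force: [0.2, -0.9, -2.0]
opening: 0.0298
clock: 49.6
tool_pos: [0.4596, -0.2207, 0.1636]
orientation: [180.0, -0.1, -176.8]
force: [0.0, 0.2, -1.2]
opening: 0.0297
clock: 49.85
tool_pos: [0.4611, -0.2188, 0.1646]
orientation: [180.0, -0.0, -176.7]
force: [0.4, -1.0, -1.5]
opening: 0.0295
t 49.85 pos [ 0.4611 -0.2188  0.1646] rpy [ 1.7998e+02 -3.0000e-02 -1.7666e+02] open 0.0295 F [ 0.4 -1.  -1.5]
 turn [ 0.003 -0.004  0.007]  shift [ 0.003 -0.025  2.491]
```

```bash
python3 -m jog '0 0 0 0.005 -0.01 0.5 -1;0 0 0 0 0 0.7 -1;0 0 0 0 0 0.7 -1;0 0 0 0 0 0.4 -1;0 0 0 0 0 0.1 -1;0 0 0 0 0 0 -1;0 0 0 0 0 0 -1'
python3 -c "
from h import *
go(.4611,-.2198,.065,-176.7)"
```

```text
clock: 50.72
tool_pos: [0.4619, -0.2196, 0.0698]
orientation: [-180.0, 0.1, -176.6]
force: [-0.1, -0.1, -1.7]
opening: 0.0298
t 50.73 pos [ 0.4619 -0.2196  0.0698] rpy [-1.7998e+02  8.0000e-02 -1.7665e+02] open 0.0298 F [-0.1 -0.1 -1.7]
 turn [-0.003  0.014  0.009]  shift [ 0.02  -0.003  0.12 ]
```

```bash
python3 -m jog '0 0 0 0.01 0 0.07 -1;0 0 0 0 0 0.04 -1;0 0 0 0 0 0 -1;0 0 0 0 0 0 -1'
```

```text
clock: 51.22
tool_pos: [0.461, -0.2198, 0.0649]
orientation: [-180.0, 0.0, -176.7]
force: [-0.7, 0.5, 5.3]
opening: 0.0299
```

```bash
python3 -m jog '0 0 0 0 0 0 0.2;0 0 0 0 0 0 0.4;0 0 0 0 0 0 1;0 0 0 0 0 0 1;0 0 0 0 0 0 1;0 0 0 0 0 -0.6 1;0 0 0 0 0 -1 1;0 0 0 0 0 -1 1'
python3 - <<'E'
from h import *
q=chk([("blue",.095,(150,210,205,280))])
cv2.imwrite("pics/t8c.png",cv2.resize(q[200:290,140:240],None,fx=6,fy=6,interpolation=cv2.INTER_CUBIC)[:,:,::-1])
go(.5003,.2750,.162,-175)
E
```

```text
clock: 52.22
tool_pos: [0.4605, -0.2197, 0.1696]
orientation: [180.0, -0.0, -176.7]
force: [0.8, -0.5, 0.0]
opening: 0.0875
blue 463 mean [0.4986 0.2718] rect (array([498.7, 271.6]), array([29.3, 61.5]), 5.1) yaw 4.33 z 0.0951
t 52.42 pos [ 0.4611 -0.2197  0.1692] rpy [ 1.8000e+02  1.2000e-01 -1.7668e+02] open 0.0877 F [ 0.  -0.5 -0.3]
 turn [-0.     0.02  -0.294]  shift [-2.053 12.235  0.18 ]
```

View pics/t8c.png

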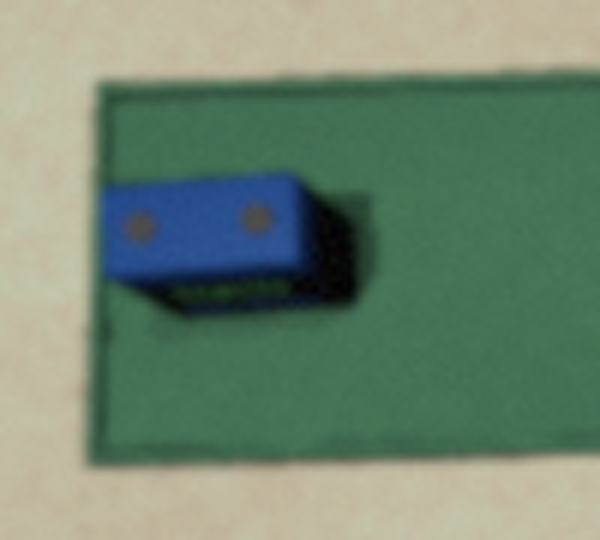

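```bash
python3 -m jog '0 0 -0.29 -0.17 1 0 1;0 0 0 -0.17 1 0 1;0 0 0 -0.17 1 0 1;0 0 0 -0.17 1 0 1;0 0 0 -0.17 1 0 1;0 0 0 -0.17 1 0 1;0 0 0 -0.17 1 0 1;0 0 0 -0.17 1 0 1'
python3 -m jog '0 0 0 -0.17 1 0 1;0 0 0 -0.17 1 0 1;0 0 0 -0.17 1 0.1 1;0 0 0 -0.16 0.9 0.1 1;0 0 0 -0.02 0.25 0 1;0 0 0 0 0 0 1;0 0 0 0 0 0 1'
python3 - <<'E'
from h import *
go(.5003,.2726,.059,-175)
q=chk([("red",.101,(455,510,235,300)),("yellow",.101,(405,465,235,300))])
cv2.imwrite("pics/t9c.png",cv2.resize(q[200:310,350:510],None,fx=5,fy=5,interpolation=cv2.INTER_CUBIC)[:,:,::-1])
E
```

```text
clock: 53.42
tool_pos: [0.4876, 0.1047, 0.1672]
orientation: [-180.0, -0.1, -175.0]
force: [0.6, -0.4, 0.7]
opening: 0.0876
clock: 54.3
tool_pos: [0.5011, 0.2704, 0.1602]
orientation: [-180.0, -0.0, -175.0]
force: [0.2, -0.9, -0.3]
opening: 0.0875
t 54.3 pos [0.5011 0.2704 0.1602] rpy [-1.7997e+02 -4.0000e-02 -1.7505e+02] open 0.0875 F [ 0.2 -0.9 -0.3]
 turn [-0.006 -0.008 -0.008]  shift [0.016 0.057 2.53 ]
red 517 mean [ 0.4639 -0.3029] rect (array([ 463.8, -303. ]), array([29.5, 61.4]), 0.8) yaw 3.97 z 0.1011
yellow 510 mean [ 0.4592 -0.2202] rect (array([ 459.1, -220.1]), array([29.5, 61.4]), 0.7) yaw 3.75 z 0.1011
```

View pics/t9c.png

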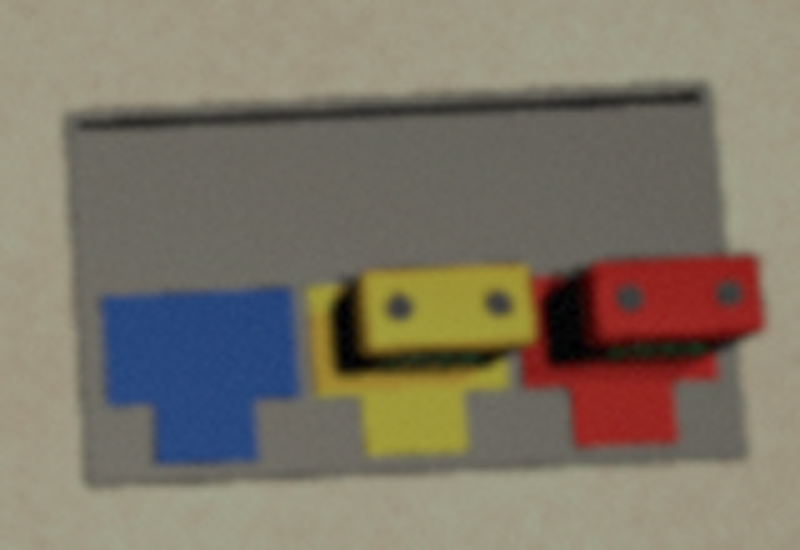

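Yellow is within 1 mm too. Now blue.

```bash
python3 -m jog '0 0 0 0.02 0.03 0.8 1;0 0 0 0 0 0.8 1;0 0 0 0 0 0.7 1;0 0 0 0 0 0.23 1;0 0 0 0 0 0 1;0 0 0 0 0 0 -1;0 0 0 0 0 0 -1;0 0 0 0 0 0 -1'
python3 -m jog '0 0 0 0 0 0 -1;0 0 0 0 0 0 -1;0 0 0 0 0 0 -1;0 0 0 0 0 0 -1;0 0 0 0 0 0 -1'
python3 -c "
from h import *
go(.4564,-.1383,.165,-176.7)"
```

```text
clock: 55.5
tool_pos: [0.5008, 0.2728, 0.06]
orientation: [180.0, 0.0, -175.0]
force: [-0.1, 0.6, 1.0]
opening: 0.0631
clock: 56.12
tool_pos: [0.5005, 0.2725, 0.0593]
orientation: [-180.0, -0.0, -175.0]
force: [-1.0, -0.1, -0.8]
opening: 0.0298
t 56.12 pos [0.5005 0.2725 0.0593] rpy [-180.     -0.   -175.02] open 0.0298 F [-1.  -0.1 -0.8]
 turn [-0.    -0.     0.294]  shift [  1.693 -10.19   -2.642]
```

```bash
python3 -m jog '0 0 0 0 0 -0.5 -1;0 0 0.15 0 0 -0.8 -1;0 0 0.14 0 0 -0.8 -1;0 0 0 0 0 -0.55 -1;0 0 0 0.1 -0.5 0 -1;0 0 0 0.15 -0.9 0 -1;0 0 0 0.16 -1 0 -1;0 0 0 0.16 -1 0 -1'
python3 -m jog '0 0 0 0.17 -1 0 -1;0 0 0 0.17 -1 0 -1;0 0 0 0.17 -1 0 -1;0 0 0 0.17 -1 0 -1;0 0 0 0.17 -1 0 -1;0 0 0 0.15 -0.9 0 -1;0 0 0 0.1 -0.6 0 -1;0 0 0 0.02 -0.26 0 -1'
python3 -m jog '0 0 0 0 0 0 -1;0 0 0 0 0 0 -1'
python3 -c "
from h import *
go(.4564,-.1383,.065,-176.7)"
```

```text
clock: 57.12
tool_pos: [0.4841, 0.1331, 0.164]
orientation: [-179.9, -0.1, -176.7]
force: [0.3, 0.6, -1.4]
opening: 0.0298
clock: 58.12
tool_pos: [0.4548, -0.1386, 0.1642]
orientation: [180.0, -0.1, -176.8]
force: [0.1, 0.1, -1.6]
opening: 0.0294
clock: 58.38
tool_pos: [0.4564, -0.1367, 0.165]
orientation: [180.0, -0.0, -176.7]
force: [-0.2, 0.2, -2.4]
opening: 0.0296
t 58.38 pos [ 0.4564 -0.1367  0.165 ] rpy [ 1.7999e+02 -3.0000e-02 -1.7667e+02] open 0.0296 F [-0.2  0.2 -2.4]
 turn [ 0.002 -0.005  0.005]  shift [ 2.000e-03 -4.000e-02  2.501e+00]
```

```bash
python3 -m jog '0 0 0 0.005 -0.025 0.5 -1;0 0 0 0 0 0.7 -1;0 0 0 0 0 0.7 -1;0 0 0 0 0 0.4 -1;0 0 0 0 0 0.1 -1;0 0 0 0 0 0 -1;0 0 0 0 0 0 -1'
python3 -c "
from h import *
go(.4564,-.1383,.065,-176.7)"
```

```text
clock: 59.25
tool_pos: [0.4571, -0.1379, 0.0701]
orientation: [-180.0, 0.1, -176.6]
force: [-0.6, 0.6, -1.2]
opening: 0.0299
t 59.25 pos [ 0.4571 -0.1379  0.0701] rpy [-1.8000e+02  8.0000e-02 -1.7665e+02] open 0.0299 F [-0.6  0.6 -1.2]
 turn [-0.     0.014  0.009]  shift [ 0.019 -0.01   0.128]
```

```bash
python3 -m jog '0 0 0 0.005 -0.005 0.07 -1;0 0 0 0 0 0.04 -1;0 0 0 0 0 0.01 -1;0 0 0 0 0 0 -1'
```

```text
clock: 59.75
tool_pos: [0.4565, -0.1384, 0.0653]
orientation: [-180.0, 0.0, -176.7]
force: [-2.2, 1.4, 7.0]
opening: 0.0301
```

```bash
python3 -m jog '0 0 0 0 0 0 0.2;0 0 0 0 0 0 0.4;0 0 0 0 0 0 1;0 0 0 0 0 0 1;0 0 0 0 0 0 1;0 0 0 0 0 -0.6 1;0 0 0 0 0 -1 1;0 0 0 0 0 -1 1'
python3 -m jog '0 0 0 -0.17 1 0 1;0 0 0 -0.17 1 0 1;0 0 0 -0.17 1 0 1;0 0 0 -0.17 1 0 1;0 0 0 -0.17 1 0 1;0 0 0 -0.17 1 0 1;0 0 0 -0.17 1 0 1;0 0 0 -0.1 1 0 1'
python3 - <<'E'
from h import *
q=chk([("red",.101,(455,510,235,300)),("yellow",.101,(405,465,235,300)),("blue",.101,(355,415,235,300))])
cv2.imwrite("pics/t10.png",cv2.resize(q[130:310,290:510],None,fx=3.3,fy=3.3,interpolation=cv2.INTER_CUBIC)[:,:,::-1])
p=vision.snapshot("side")[0];cv2.imwrite("pics/s10.png",p[:,:,::-1])
E
```

```text
clock: 60.75
tool_pos: [0.456, -0.1384, 0.1696]
orientation: [-180.0, -0.0, -176.7]
force: [-0.2, -0.2, -0.5]
opening: 0.0875
clock: 61.75
tool_pos: [0.4892, 0.1855, 0.1685]
orientation: [-180.0, 0.0, -176.7]
force: [0.1, 0.6, 0.6]
opening: 0.0878
red 510 mean [ 0.4639 -0.3027] rect (array([ 463.8, -303. ]), array([29.5, 61.4]), 0.8) yaw 4.31 z 0.1011
yellow 508 mean [ 0.4593 -0.2201] rect (array([ 459.1, -220.1]), array([29.5, 61.5]), 0.7) yaw 3.71 z 0.1011
blue 477 mean [ 0.4541 -0.1364] rect (array([ 454.2, -136.3]), array([28.8, 61.5]), 3.7) yaw 3.53 z 0.1012
```

View pics/t10.png

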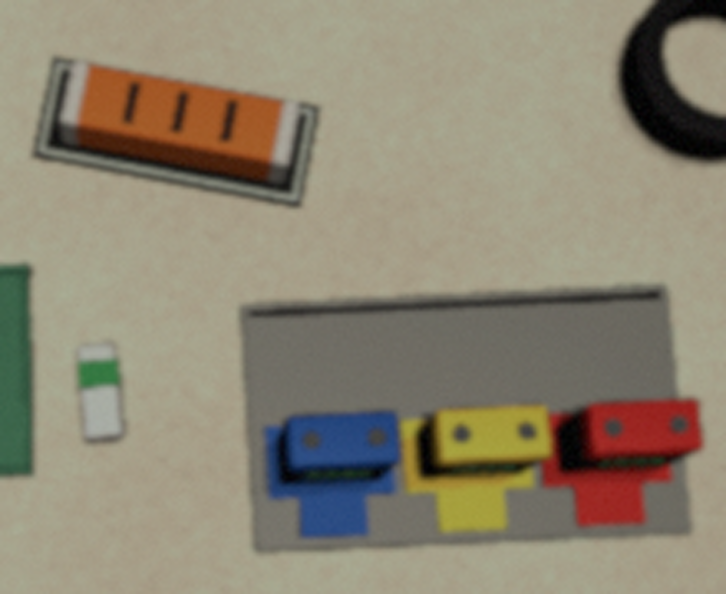

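View pics/s10.png

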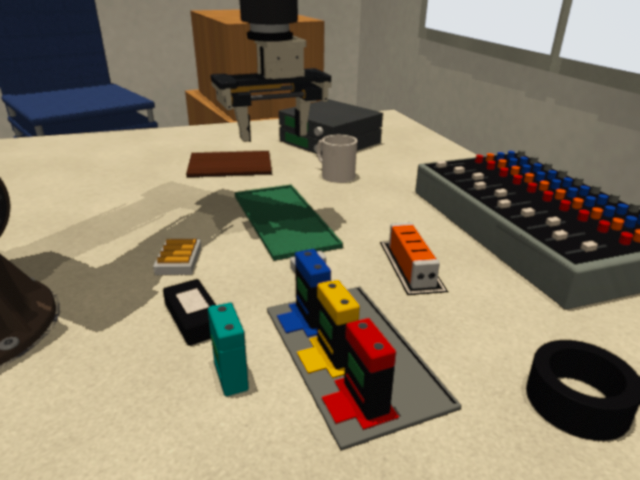

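Everything stands; blue is about 2.5 mm off along its plate's y. There is plenty of time, so I'll correct it.

```bash
python3 -m jog '0 0 0 0.17 -1 0 1;0 0 0 0.17 -1 0 1;0 0 0 0.17 -1 0 1;0 0 0 0.17 -1 0 1;0 0 0 0.17 -1 0 1;0 0 0 0.17 -1 0 1;0 0 0 0.17 -1 0 1;0 0 0 0.1 -1 0 1'
python3 -m jog '0 0 0 0 0 0 1;0 0 0 0 0 0 1;0 0 0 0 0 0 1'
python3 -c "
from h import *
go(.4562,-.1384,.066,-176.7)"
```

```text
clock: 63.0
tool_pos: [0.4552, -0.1404, 0.1689]
orientation: [180.0, 0.0, -176.7]
force: [0.9, -0.7, -0.5]
opening: 0.0877
clock: 63.38
tool_pos: [0.4562, -0.1379, 0.1686]
orientation: [180.0, 0.0, -176.7]
force: [-0.1, 0.7, 0.4]
opening: 0.0875
t 63.38 pos [ 0.4562 -0.1379  0.1686] rpy [ 1.7999e+02  1.0000e-02 -1.7665e+02] open 0.0875 F [-0.1  0.7  0.4]
 turn [0.001 0.002 0.008]  shift [-0.    -0.012  2.566]
```

```bash
python3 -m jog '0 0 0 0 0 0.8 1;0 0 0 0 0 0.8 1;0 0 0 0 0 0.7 1;0 0 0 0 0 0.25 1;0 0 0 0 0 0 1;0 0 0 0 0 0 -1;0 0 0 0 0 0 -1;0 0 0 0 0 0 -1'
python3 -m jog '0 0 0 0 0 0 -1;0 0 0 0 0 0 -1;0 0 0 0 0 0 -1;0 0 0 0 0 0 -1;0 0 0 0 0 0 -1'
python3 -m jog '0 0 0 0 0 -0.1 -1;0 0 0 0 -0.063 0 -1;0 0 0 0 0 0 -1;0 0 0 0 0 0 -1'
```

```text
clock: 64.38
tool_pos: [0.4567, -0.1383, 0.0672]
orientation: [180.0, 0.1, -176.7]
force: [-0.4, -0.3, -0.3]
opening: 0.0632
clock: 65.0
tool_pos: [0.4562, -0.1383, 0.0665]
orientation: [-180.0, -0.0, -176.7]
force: [0.3, -0.1, 0.2]
opening: 0.03
clock: 65.5
tool_pos: [0.4563, -0.1409, 0.0705]
orientation: [180.0, -0.0, -176.7]
force: [0.1, 0.2, -1.2]
opening: 0.0298
```

```bash
python3 -m jog '0 0 0 0 0 0.06 -1;0 0 0 0 0 0.05 -1;0 0 0 0 0 0 -1;0 0 0 0 0 0 -1'
```

```text
clock: 66.0
tool_pos: [0.4565, -0.1409, 0.0665]
orientation: [-180.0, 0.0, -176.7]
force: [-1.5, 0.4, 5.4]
opening: 0.0296
```

```bash
python3 -m jog '0 0 0 0 0 0 0.2;0 0 0 0 0 0 0.4;0 0 0 0 0 0 1;0 0 0 0 0 0 1;0 0 0 0 0 0 1;0 0 0 0 0 -0.6 1;0 0 0 0 0 -1 1;0 0 0 0 0 -1 1'
python3 -m jog '0 0 0 -0.17 1 0 1;0 0 0 -0.17 1 0 1;0 0 0 -0.17 1 0 1;0 0 0 -0.17 1 0 1;0 0 0 -0.17 1 0 1;0 0 0 -0.17 1 0 1;0 0 0 -0.17 1 0 1;0 0 0 0 0 0 1'
python3 - <<'E'
from h import *
q=chk([("red",.101,(455,510,235,300)),("yellow",.101,(405,465,235,300)),("blue",.101,(355,415,235,300))])
cv2.imwrite("pics/t11.png",q[:,:,::-1])
p=vision.snapshot("side")[0];cv2.imwrite("pics/s11.png",cv2.resize(p[230:450,250:470],None,fx=2.7,fy=2.7,interpolation=cv2.INTER_CUBIC)[:,:,::-1])
E
```

```text
clock: 67.0
tool_pos: [0.4561, -0.1409, 0.1712]
orientation: [-180.0, -0.0, -176.7]
force: [0.8, 0.6, -0.4]
opening: 0.0879
clock: 68.0
tool_pos: [0.4881, 0.1436, 0.17]
orientation: [-180.0, 0.0, -176.5]
force: [-0.2, 0.6, 0.3]
opening: 0.0876
red 515 mean [ 0.4638 -0.303 ] rect (array([ 463.8, -303.1]), array([29.5, 61.3]), 0.8) yaw 3.9 z 0.1012
yellow 510 mean [ 0.4593 -0.2201] rect (array([ 459. , -210.9]), array([29.5, 79.8]), 0.7) yaw 3.06 z 0.1011
blue 477 mean [ 0.4541 -0.1382] rect (array([ 454.2, -138.2]), array([28.8, 60.7]), 3.7) yaw 3.93 z 0.1011
```

View pics/s11.png

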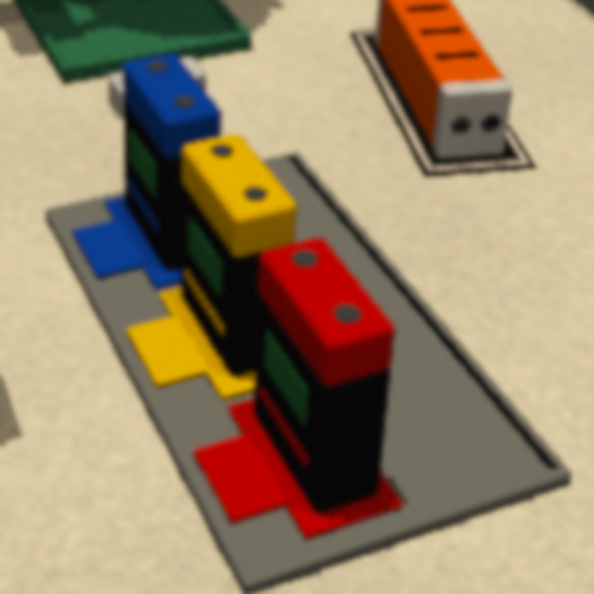

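View pics/t11.png

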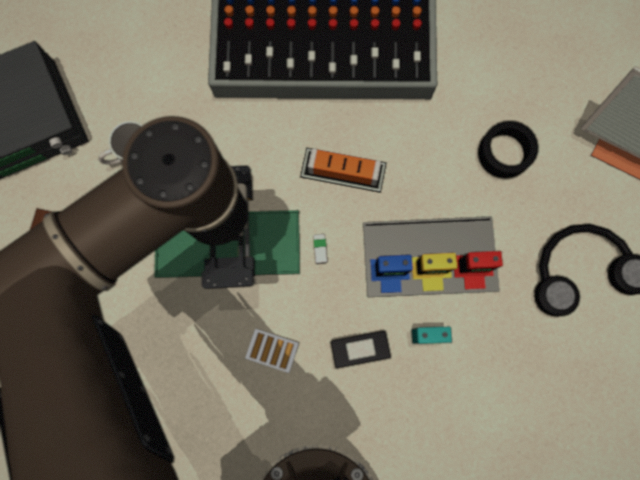

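All three packs stand on their own plates with tabs bare, the box is in the mat frame, and the robot is clear of everything. Handing in.

```bash
python3 -c "
from plant import ctrl
print(ctrl.close_job())"
```

```text
the job is handed in; nothing more can be done
None
```

The job is done and handed in at about 68 s of the 144 s. I stood all three packs in the tray, laid the direct box on the mat, then stood each pack back on the plate of its own colour.

- **Packs:** in the last pictures red, yellow and blue stand upright. Each is within about 1 mm of its plate centre and roughly 0.5° off square, with all tabs bare. None toppled. Blue first landed about 2.5 mm off along its plate, so I regripped it and reset it.
- **Box:** its turn matches the mat to within 0.1°. It reads 1–2 mm short of centre across the mat's narrow side. The box's top edges and base edges disagreed by about 1.4 mm in the top camera and 2.5 mm in the side camera, so that offset is uncertain. I left it as it was.
- **Disagreements:** the top camera read x about 1.7 mm lower than the robot, and I corrected the plate targets for this. In the last check the yellow fit caught a few stray pixels, so its outline came out wrong. Its mean position had not changed, and the clean fits before that were good.
- **A slip of mine:** one move over the free dock went the wrong way in y at safe height, and touched nothing. The turquoise look-alike was not touched.

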